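Clear the mahjong table after the game

ROBOT

A 6-joint arm with a two-finger parallel gripper is mounted at the origin on the work surface. World frame = base frame: x ahead of the robot, y to its left, z up, the work surface at z = 0. Lengths are in m, angles in rad, forces in N, time in s.
With the tool pointing down it reaches from about 0.35 to 0.95 m from the base axis. Payload 17.4 kg.
Tool frame: the origin (TCP) lies on the centre line of the jaws, within the pads' length; the fingertips stand 25 mm ahead of it and the grasp point (between the pads) lies 6 mm ahead of it; z points along the fingers, y is the line along which they close (so a half turn about z gives the same grasp; the last joint's range is limited). The gripper opens to 93 mm and grips with 3 to 60 N. Pads are 15 mm wide; open, the fingers measure 128 mm over their backs; the gripper's body (75 mm by 188 mm) begins 65 mm behind the grasp point.
Start: joints at [1.212, 0.116, 1.442, -0, 1.584, -0.038], TCP at [0.213, 0.641, 0.221] pointing down, gripper open.
Joint ranges: [-2.83, 2.83], [-0.83, 2.19], [0.07, 2.5], [-1.14, 4.28], [0.01, 3], [-2.97, 2.97]. Speed limits (rad/s): [1.89, 1.89, 2.22, 3.14, 3.14, 3.14].

INTERFACE

Orientations are given as a unit quaternion [x, y, z, w].
In Python, from station import * gives the robot as it stands.
- The arm moves only by the tool step_arm, never from a script. Its argument "moves" is a list of rows, each an object of numbers: "gripper": the closure, from 0 (fully open) to 1 (shut); "tx", "ty", "tz": the shift along the tool's x, y, z in units of 0.15 m (1.0 is 0.15 m); "yaw": the turn about the tool's z in units of 30 degrees (1.0 is 30 degrees). In form: [{"gripper": .., "tx": .., "ty": .., "tz": .., "yaw": ..}, ...]. A call has 1 to 20 rows; each row is the pose to reach, as a shift and turn from the pose commanded when the call began, along the tool's axes at that moment; what a row does not reach only later rows make up. A row lasts 1/8 s, in which the tool goes at most 62.5 mm and 10.7 degrees, less where a joint would pass 70% of its speed; a pose out of reach is approached as far as the arm can. A call with a number of a shift or a turn outside -1 to 1 is refused whole. A call with a gripper value outside its range is refused whole. The fingers move at their own pace and stop on an object; the grip force is fixed at half the most. Time passes only in rows, so rows that repeat a pose let the fingers close. It gives the time, the measured TCP pose, the force, the opening and the grip force at its end, in the units of the state.
- sense(): the state, without advancing time (a new reading comes with each control period).
- camera(name): name is "scene" or "top" or "wrist"; returns a dict with "frame" (420x560x3 uint8, red, green, blue), "intrinsics" (3x3 intrinsics, pixels), "extrinsics" (4x4, takes a point from world to camera coordinates). Camera axes: x right, y up, looking along -z (the intrinsics and any distortion apply to the point x, -y, -z); pixel columns grow to the right and rows downward; lengths in m; the calibration is good to about 2 mm. A picture is of the moment at which its call begins. There is no depth.
- finish_job(): hands the job in; it is judged then, once.
Trained networks look in a picture, given as the dict that the camera call returned (one of the last four; its "shot" number tells which), for a name from the list of things; names that differ only in an ending like _2 or _b are one class to them, and where a whole thing is asked for, a point or a joint stands for the part that bears it (a point fixed in the world has none). Each returns a list of dicts, best first, with "p" (0 to 1); they miss things now and then, are a little off and sometimes report something else, mostly with a low value. They report only what shows in the picture. A call takes as long as a camera call.
- regions_of(picture, thing): "pixels" (420x560 bool, what is visible of it) and "location" ([column, row] in pixels, amid what is visible of it).
The state is a dict: "time_s": time; "qpos": joint angles; "qd": joint speeds; "joint_torque": joint torques, N m; "tool_pos": TCP position; "eef_rot": TCP orientation; "ft_force": force on the tool from outside, world axes, zero at the start; "ft_torque": the same for the moment, N m; "finger_gap": finger opening in m; "gripper_force": force on a finger pad.
Only numpy, scipy, OpenCV 4.12 (cv2) and the standard library are available. Lean on these libraries where they do the work, as an engineer would, in place of code of your own. Each camera call takes 0.05 s, during which the arm holds its last target. There are 200 camera calls.

TASK

The game is over, so clear the table: take the maroon pusher by its grip and sweep all the loose mahjong tiles lying on the table (not those in the racks) fully into the three-sided tray without touching a tile with the fingers, then stand the pusher back upright and squarely in the middle of its rubber mat. Also nest all the handleless tea cups upright inside one another, each fully home, in a single stack standing in the middle of the round cork coaster. Leave the ashtray, the mug with the handle and the dice where they are.

Things in the scene. Friction and masses are not known exactly. Their poses are not given: they have to be found in the camera images.
- tray: Fixed three-sided tile tray: dark wooden walls 22 mm high, 10 mm thick at the back and both sides; no front wall, no raised floor (tiles slide in on the table top). Inside 260 mm wide, 140 mm deep. Origin on the table, middle of the open mouth; x points into the tray (back wall's inside face at x = 140 mm), y across it (side walls' inside faces at y = +-130 mm).
- mat: Fixed black rubber mat, 90 x 180 x 3 mm, on which the pusher stands. Origin at its centre on the table; y along its 180 mm side.
- pusher: Loose upright maroon tile pusher, 200 g. Blade 150 mm long (y), 12 thick (x -6 to 6), 50 high, its flat front, for pushing, facing +x; a foot plate 8 mm high behind it (x -40 to -6 mm, full length); in the middle on top an upright grip 14 mm thick (x), 40 wide (y), from z = 45 to 100 mm. Origin at the underside, under the middle of the blade; z up.
- coaster: Fixed round cork coaster, 90 mm across, 3 mm thick. Origin at the centre of its underside, on the table.
- tile1: Loose mahjong tile lying flat, 42 x 32 x 24 mm (x, y, z), ivory above with a green back layer below, 40 g. Origin at the centre of its underside. Three to six tiles are there.
- tile2: Loose mahjong tile lying flat, 42 x 32 x 24 mm (x, y, z), ivory above with a green back layer below, 40 g. Origin at the centre of its underside. Three to six tiles are there.
- tile3: Loose mahjong tile lying flat, 42 x 32 x 24 mm (x, y, z), ivory above with a green back layer below, 40 g. Origin at the centre of its underside. Three to six tiles are there.
- tile4: Loose mahjong tile lying flat, 42 x 32 x 24 mm (x, y, z), ivory above with a green back layer below, 40 g. Origin at the centre of its underside. Three to six tiles are there.
- tile5: Loose mahjong tile lying flat, 42 x 32 x 24 mm (x, y, z), ivory above with a green back layer below, 40 g. Origin at the centre of its underside. Three to six tiles are there.
- tile6: Loose mahjong tile lying flat, 42 x 32 x 24 mm (x, y, z), ivory above with a green back layer below, 40 g. Origin at the centre of its underside. Three to six tiles are there.
- cup1: Loose handleless white ceramic tea cup, an open cone 36 mm across at the foot, 62 at the rim, 72 high, walls 2.5 mm, inside floor 26 mm above the underside: fully nested in another it stands 26 mm higher. All cups are alike; three to five are there. Origin at the centre of its underside, z along its axis to the mouth. About 140 g.
- cup2: Loose handleless white ceramic tea cup, an open cone 36 mm across at the foot, 62 at the rim, 72 high, walls 2.5 mm, inside floor 26 mm above the underside: fully nested in another it stands 26 mm higher. All cups are alike; three to five are there. Origin at the centre of its underside, z along its axis to the mouth. About 140 g.
- cup3: Loose handleless white ceramic tea cup, an open cone 36 mm across at the foot, 62 at the rim, 72 high, walls 2.5 mm, inside floor 26 mm above the underside: fully nested in another it stands 26 mm higher. All cups are alike; three to five are there. Origin at the centre of its underside, z along its axis to the mouth. About 140 g.
- cup4: Loose handleless white ceramic tea cup, an open cone 36 mm across at the foot, 62 at the rim, 72 high, walls 2.5 mm, inside floor 26 mm above the underside: fully nested in another it stands 26 mm higher. All cups are alike; three to five are there. Origin at the centre of its underside, z along its axis to the mouth. About 140 g.
- cup5: Loose handleless white ceramic tea cup, an open cone 36 mm across at the foot, 62 at the rim, 72 high, walls 2.5 mm, inside floor 26 mm above the underside: fully nested in another it stands 26 mm higher. All cups are alike; three to five are there. Origin at the centre of its underside, z along its axis to the mouth. About 140 g.
- ashtray: Loose round steel ashtray, 100 mm across, 26 mm high; not part of the job. Origin at the centre of its underside.
- mug: Loose ceramic mug with a handle (on its +y side), 72 mm across, 85 mm high; not part of the job. Origin at the centre of its underside.
- die1: Loose green acrylic die, 22 mm cube; not part of the job. Origin at the centre of its underside.
- die2: Loose green acrylic die like die1, beside it; not part of the job.

How it is judged:
By the outcome, as a careful person would: the job done as asked, in the order asked, and still so for the second after the job is handed in, with the robot touching nothing.
Of tile1, tile2, tile3, tile4, tile5, tile6 only 3 to 6 are there at a start; the rules pass over those that are not, and their reading is None.
Of cup1, cup2, cup3, cup4, cup5 only 3 to 5 are there at a start; the rules pass over those that are not, and their reading is None.
At some moment in a run one of tile1, tile2, tile3, tile4, tile5, tile6 may be knocked a few centimetres aside while the robot is not near it.
It also fails if it takes over 210 s, if anything falls off the work surface, if the arm or the gripper's body presses on something with over 40 N, if the wrist force passes 120 N, or if a joint passes its speed limit or range.

## Working session

There is one attempt and no reset: what is moved stays moved. The work goes in short steps, Python scripts to look and compute and a tool call to move; the robot and the scene stay as the last step left them, time stands still between calls to the robot, and variables do not carry over. Pictures are saved under pics/ and viewed, at most 14 in all, crops included, and the job is handed in when it is done.

Besides the shell and the picture viewer there is one more tool, called by a JSON object that holds its "fn" and its "kwargs". step_arm: Moves the arm, as the interface text tells. Its arguments: {"type":"object","properties":{"moves":{"type":"array","items":{"type":"object","properties":{"gripper":{"type":"number"},"tx":{"type":"number","minimum":-1,"maximum":1},"ty":{"type":"number","minimum":-1,"maximum":1},"tz":{"type":"number","minimum":-1,"maximum":1},"yaw":{"type":"number","minimum":-1,"maximum":1}}}}},"required":["moves"]}

```bash
mkdir -p pics
cat > h.py <<'E'
from station import *
import numpy as np, cv2
def save(c,n): cv2.imwrite('pics/'+n,cv2.cvtColor(c['frame'],cv2.COLOR_RGB2BGR))
def ray(c,u,v,z):
    K=np.array(c['intrinsics']);E=np.array(c['extrinsics'])
    d=np.linalg.inv(K)@np.array([u,v,1.0]); d=np.array([d[0],-d[1],-d[2]])
    R=E[:3,:3];o=-R.T@E[:3,3];w=R.T@d
    return o+w*(z-o[2])/w[2]
def proj(c,p):
    K=np.array(c['intrinsics']);E=np.array(c['extrinsics'])
    q=E[:3,:3]@np.array(p)+E[:3,3];q=K@np.array([q[0],-q[1],-q[2]]);return q[:2]/q[2]
E
python3 - <<'E'
from h import *
s=sense();print({k:np.round(v,3) for k,v in s.items()})
for n in ('top','scene'):
    c=camera(n);save(c,n+'0.png');print(n,np.round(c['intrinsics'],1).tolist(),np.round(c['extrinsics'],3).tolist())
    for t in ['tray','mat','pusher','coaster','tile1','cup1','ashtray','mug','die1']:
        for r in regions_of(c,t):
            if r['p']>.2: 
                u,v=r['location'];ra=cv2.minAreaRect(np.argwhere(r['pixels'])[:,::-1].astype(np.float32))
                print(t,round(r['p'],2),np.round([u,v]),np.round(ray(c,u,v,0),3)[:2],r['pixels'].sum(),np.round(ra[0]),np.round(ra[1]),round(ra[2]))
E
```

```text
{'time_s': np.float64(0.0), 'qpos': array([ 1.212,  0.116,  1.442, -0.   ,  1.584, -0.038]), 'qd': array([-0.   , -0.001,  0.001,  0.001, -0.   , -0.001]), 'joint_torque': array([ 3.0000e-03, -7.2124e+01, -6.2262e+01,  7.8000e-02,  2.4000e-02,
       -0.0000e+00]), 'tool_pos': array([0.213, 0.64 , 0.22 ]), 'eef_rot': array([ 0.16 ,  0.987, -0.001, -0.   ]), 'ft_force': array([-0.036,  0.282, -0.356]), 'ft_torque': array([-0.06 , -0.005, -0.003]), 'gripper_force': np.float64(0.0), 'finger_gap': np.float64(0.093)}
top [[433.4, 0.0, 278.2], [0.0, 433.4, 209.9], [0.0, 0.0, 1.0]] [[-0.04, -0.999, 0.003, -0.02], [0.978, -0.039, 0.206, -0.545], [-0.205, 0.011, 0.979, -0.881], [0.0, 0.0, 0.0, 1.0]]
tray 0.84 [346. 168.] [ 0.648 -0.207] 7882 [345. 169.] [ 65. 124.] 87
tray 0.72 [102. 290.] [0.389 0.353] 789 [103. 290.] [31. 31.] 45
mat 0.66 [431. 258.] [ 0.431 -0.381] 1891 [438. 252.] [84. 41.] 78
pusher 0.65 [445. 249.] [ 0.451 -0.416] 1439 [447. 248.] [71. 24.] 76
tile1 0.85 [391. 250.] [ 0.452 -0.293] 319 [389. 252.] [16. 21.] 60
tile1 0.76 [317. 228.] [ 0.509 -0.13 ] 303 [318. 229.] [19. 
[... 1346 characters left out ...]
.505 -0.13 ] 260 [258. 182.] [20. 15.] 40
tile1 0.58 [237. 168.] [ 0.495 -0.218] 242 [239. 170.] [15. 18.] 79
cup1 0.93 [458. 237.] [0.34  0.327] 963 [453. 237.] [31. 40.] 45
cup1 0.87 [266. 266.] [0.681 0.053] 971 [265. 268.] [41. 30.] 90
cup1 0.76 [406. 314.] [0.589 0.329] 1242 [404. 316.] [37. 42.] 45
cup1 0.69 [393. 216.] [0.378 0.184] 784 [398. 217.] [36. 27.] 90
cup1 0.56 [365. 250.] [0.509 0.189] 929 [367. 253.] [38. 31.] 86
cup1 0.29 [210. 142.] [ 0.464 -0.359] 661 [205. 139.] [20. 64.] 64
ashtray 0.93 [428. 279.] [0.487 0.327] 1804 [428. 278.] [54. 42.] 27
die1 0.66 [323. 206.] [0.459 0.038] 102 [322. 202.] [11.  9.] 90
die1 0.39 [333. 204.] [0.436 0.054] 82 [336. 206.] [11.  7.] 90
```

View pics/top0.png

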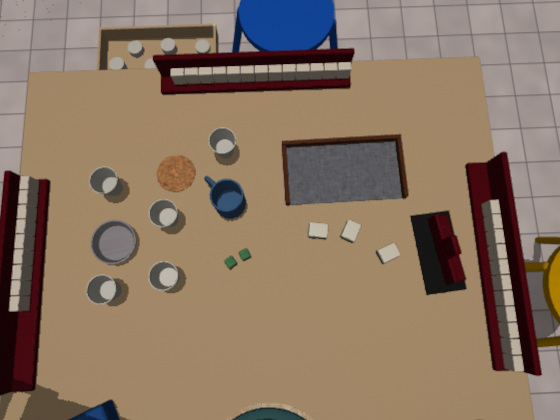

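View pics/scene0.png

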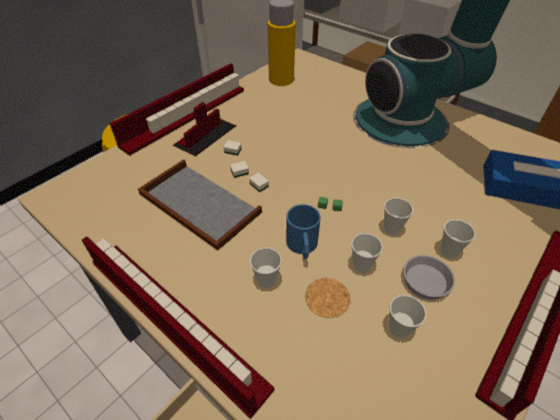

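The top view shows the tray (345,170) opening towards the robot. Three tiles lie at (318,230), (351,231) and (388,253), with the pusher on its mat at (438,252). There are five cups, and the coaster is at (176,173). Next I fit the poses.

```bash
cat >> h.py <<'E'
from scipy.optimize import minimize
def box(x0,x1,y0,y1,z0,z1): return np.array([[x,y,z] for x in(x0,x1) for y in(y0,y1) for z in(z0,z1)],float)
def cone(r0,r1,h):
    a=np.linspace(0,2*np.pi,24,endpoint=False);s=np.stack([np.cos(a),np.sin(a),0*a],1)
    return np.vstack([s*r0,s*r1+[0,0,h]])
G={'tray':[box(-.0,.15,-.14,.14,0,.022)],'mat':[box(-.045,.045,-.09,.09,0,.003)],
'pusher':[box(-.006,.006,-.075,.075,0,.05),box(-.04,-.006,-.075,.075,0,.008),box(-.007,.007,-.02,.02,.045,.1)],
'coaster':[cone(.045,.045,.003)],'tile':[box(-.021,.021,-.016,.016,0,.024)],'cup':[cone(.018,.031,.072)]}
def sil(c,g,p,z=0,S=4):
    m=np.zeros((420*S,560*S),np.uint8);co,si=np.cos(p[2]),np.sin(p[2]);R=np.array([[co,-si,0],[si,co,0],[0,0,1]])
    for b in G[g]:
        q=np.array([proj(c,R@x+[p[0],p[1],z]) for x in b]);h=cv2.convexHull(((q+.5)*S).astype(np.int32));cv2.fillConvexPoly(m,h,1)
    return cv2.resize(m.astype(np.float32),(560,420),interpolation=cv2.INTER_AREA)
def fit(g,views,p0,z=0,yaw=True):
    def f(p):
        p=list(p)+([] if yaw else [0]); L=0
        for c,m in views:
            s=sil(c,g,p,z);L+=1-np.minimum(s,m).sum()/np.maximum(s,m).sum()
        return L/len(views)
    p0=np.array(p0[:3 if yaw else 2],float);d=np.array([.015,.015,.3])[:len(p0)]
    sx=np.vstack([p0]+[p0+np.eye(len(p0))[i]*d for i in range(len(p0))])
    r=minimize(f,p0,method='Nelder-Mead',options=dict(initial_simplex=sx,xatol=2e-4,fatol=1e-4,maxiter=120));return r.x,r.fun
def best(c,t,xy,z=.0,tol=.06):
    for r in regions_of(c,t):
        u,v=r['location']
        if np.hypot(*(ray(c,u,v,z)[:2]-xy))<tol and r['p']>.15: return c,r['pixels'].astype(np.float32)
E
python3 - <<'E'
from h import *
t=camera('top');s=camera('scene')
def go(g,name,xy,z=0,zc=.01,yaws=(0,),yaw=True,cams=(t,s)):
    V=[v for v in (best(c,name,xy,zc) for c in cams) if v]
    for y in yaws:
        try: x,l=fit(g,V,[*xy,y],z,yaw);print(g,len(V),np.round(x,4),round(l,3))
        except Exception as e: print(g,e)
go('tray','tray',(.64,-.2),yaws=(0,))
go('mat','mat',(.44,-.39),yaws=(1.57+.2,),cams=(s,t))
go('pusher','pusher',(.445,-.41),z=.003,zc=.03,yaws=(1.35,1.7,-1.4,-1.8))
go('coaster','coaster',(.65,.2),yaw=False)
for a in [(.452,-.29),(.505,-.13),(.50,-.205)]: go('tile','tile1',a,yaws=(0.3,1.5),zc=.02)
for a in [(.62,.34),(.40,.21),(.38,.335),(.70,.07),(.54,.21)]: go('cup','cup1',a,yaw=False,zc=.036)
w=camera('wrist');print(np.round(w['intrinsics'],1).tolist(),np.round(w['extrinsics'],3).tolist());E=w['extrinsics'];print(-E[:3,:3].T@E[:3,3])
a=cv2.resize(t['frame'][120:310,290:510],None,fx=3,fy=3,interpolation=cv2.INTER_CUBIC);save({'frame':a},'crop1.png')
E
```

```text
tray 2 [ 0.572  -0.1988  0.021 ] 0.069
mat 2 [ 0.449  -0.3951  1.6731] 0.499
pusher 2 [ 0.4495 -0.3984  1.7377] 0.082
pusher 2 [ 0.4493 -0.3985  1.7434] 0.083
pusher 2 [ 0.4499 -0.4155 -1.4069] 0.355
pusher 2 [ 0.4496 -0.4156 -1.4203] 0.355
coaster 2 [0.6557 0.1928] 0.061
tile 2 [ 0.4496 -0.2819  0.3104] 0.278
tile 2 [ 0.4482 -0.2828  2.0006] 0.163
tile 2 [ 0.5047 -0.1293  0.097 ] 0.276
tile 2 [ 0.5055 -0.1291  1.4006] 0.114
tile 2 [ 0.502 -0.203 -0.493] 0.147
tile 2 [ 0.502  -0.2032  2.6043] 0.142
cup 2 [0.6251 0.3343] 0.079
cup 2 [0.4135 0.2006] 0.067
cup 2 [0.391  0.3273] 0.084
cup 2 [0.7044 0.0749] 0.08
cup 2 [0.5466 0.2035] 0.086
[[338.4, 0.0, 287.4], [0.0, 338.4, 209.9], [0.0, 0.0, 1.0]] [[0.316, 0.949, 0.001, -0.675], [-0.919, 0.306, -0.248, 0.029], [-0.235, 0.077, 0.969, -0.389], [0.0, 0.0, 0.0, 1.0]]
[0.14850541 0.66136028 0.38502354]
```

View pics/crop1.png

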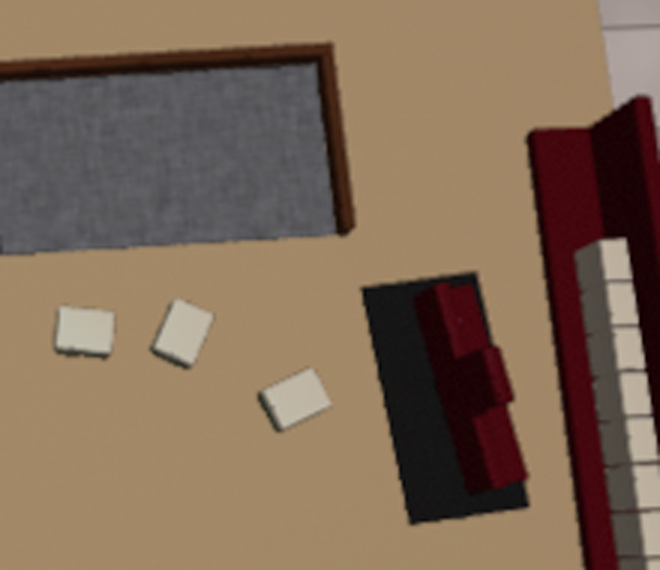

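The crop shows the mat corners at about (362,288), (476,272), (528,507) and (411,522). The pusher's blade faces the tiles (+y), with its foot plate hidden behind it.

Run:
```python
from h import *
t=camera('top')
P=np.array([ray(t,290+a/3-.33,120+b/3-.33,.003)[:2] for a,b in [(362,288),(476,272),(528,507),(411,522)]])
print(P.round(4),P.mean(0).round(4)); d=P[0]+P[1]-P[2]-P[3];print('y-axis ang',np.arctan2(d[1],d[0]), 'yaw',np.arctan2(d[1],d[0])+np.pi/2, np.linalg.norm(d)/2)
d=P[0]+P[3]-P[1]-P[2];print('x ang',np.arctan2(d[1],d[0]),np.linalg.norm(d)/2)
g=cv2.cvtColor(t['frame'],cv2.COLOR_RGB2HSV)[...,2]
m=((g<60)).astype(np.uint8);m[:, :405]=0;m[:,475:]=0;m[:205]=0;m[300:]=0
ra=cv2.minAreaRect(cv2.findNonZero(m)); print(ra,[ray(t,*q,.003)[:2].round(4) for q in cv2.boxPoints(ra)])
```

```text
[[ 0.5291 -0.344 ]
 [ 0.5381 -0.4323]
 [ 0.3606 -0.4492]
 [ 0.3533 -0.3619]] [ 0.4453 -0.3968]
y-axis ang 0.09814550897286607 yaw 1.6689418357677626 0.1775107505890756
x ang 1.6631049579483825 0.08819967093560038
((448.81201171875, 250.2159881591797), (81.03510284423828, 63.951541900634766), 79.69515228271484) [array([ 0.5282, -0.3433]), array([ 0.5491, -0.4907]), array([ 0.368 , -0.4988]), array([ 0.3489, -0.3568])]
```

```bash
cat >> h.py <<'E'
def pose():
    s=sense();x,y,z,w=s['eef_rot'];a=np.arctan2(1-2*(x*x+z*z),2*(x*y-z*w));return np.array([*s['tool_pos'],a])
def plan(wps,start=None,rnd=3):
    p=pose() if start is None else np.array(start,float); print('start',p.round(4))
    for w in wps:
        w=np.array(w,float)
        for _ in range(12):
            a=p[3];d=w[:3]-p[:3];ya=-np.degrees((w[3]-a+np.pi)%(2*np.pi)-np.pi)/30
            X=np.array([-np.sin(a),np.cos(a),0]);Y=np.array([np.cos(a),np.sin(a),0])
            t=np.array([d@X,d@Y,-d[2]])/.15; k=max(1,abs(t).max()/.98,abs(ya)/.98)
            t=np.round(t/k,rnd);yy=round(ya/k,rnd)
            n=int(np.ceil(max(np.linalg.norm(t)*.15/.0625,abs(yy)*30/10.7)))+1
            p[:3]+=.15*(t[0]*X+t[1]*Y+np.array([0,0,-t[2]]));p[3]-=np.radians(30*yy)
            print(f'tx {t[0]} ty {t[1]} tz {t[2]} yaw {yy} rows>={n} ->',p.round(4))
            if k<=1: break
E
python3 -c "
from h import *
plan([(.42,.45,.25,1.25),(.45,-.3985,.21,1.74)])"
```

```text
start [0.2129 0.6406 0.2206 1.25  ]
tx -0.98 ty -0.441 tz -0.112 yaw -0.0 rows>=4 -> [0.3315 0.5314 0.2374 1.25  ]
tx -0.731 ty -0.329 tz -0.084 yaw -0.0 rows>=3 -> [0.42 0.45 0.25 1.25]
tx -0.365 ty -0.98 tz 0.049 yaw -0.173 rows>=4 -> [0.4256 0.2933 0.2426 1.3406]
tx -0.266 ty -0.98 tz 0.048 yaw -0.168 rows>=4 -> [0.4309 0.141  0.2354 1.4285]
tx -0.176 ty -0.98 tz 0.047 yaw -0.165 rows>=4 -> [ 0.4362 -0.0082  0.2284  1.5149]
tx -0.09 ty -0.98 tz 0.046 yaw -0.162 rows>=4 -> [ 0.4415 -0.1558  0.2215  1.5998]
tx -0.006 ty -0.98 tz 0.046 yaw -0.162 rows>=4 -> [ 0.4466 -0.3027  0.2146  1.6846]
tx 0.05 ty -0.637 tz 0.03 yaw -0.106 rows>=3 -> [ 0.45   -0.3985  0.2101  1.7401]
```

{"fn": "step_arm", "kwargs": {"moves": [{"tx": -0.98,"ty": -0.44,"tz": -0.11,"gripper": 0.46},{"tx": -0.98,"ty": -0.44,"tz": -0.11,"gripper": 0.46},{"tx": -0.98,"ty": -0.44,"tz": -0.11,"gripper": 0.46},{"tx": -0.98,"ty": -0.44,"tz": -0.11,"gripper": 0.46}]}}

```text
schema error: expected keys gripper, tx, ty, tz, yaw
```

{"fn": "step_arm", "kwargs": {"moves": [{"tx": -0.73,"ty": -0.33,"tz": -0.08,"gripper": 0.46},{"tx": -0.73,"ty": -0.33,"tz": -0.08,"gripper": 0.46},{"tx": -0.73,"ty": -0.33,"tz": -0.08,"gripper": 0.46}]}}

```text
schema error: expected keys gripper, tx, ty, tz, yaw
```

{"fn": "step_arm", "kwargs": {"moves": [{"tx": -0.365,"ty": -0.98,"tz": 0.05,"yaw": -0.17,"gripper": 0.46},{"tx": -0.365,"ty": -0.98,"tz": 0.05,"yaw": -0.17,"gripper": 0.46},{"tx": -0.365,"ty": -0.98,"tz": 0.05,"yaw": -0.17,"gripper": 0.46},{"tx": -0.365,"ty": -0.98,"tz": 0.05,"yaw": -0.17,"gripper": 0.46}]}}

```text
time_s: 2.9
tool_pos: [0.2186, 0.4825, 0.2138]
eef_rot: [0.116, 0.993, 0.001, 0.0]
ft_force: [0.9, 0.1, -0.1]
finger_gap: 0.058
gripper_force: 0.0
```

{"fn": "step_arm", "kwargs": {"moves": [{"tx": -0.266,"ty": -0.98,"tz": 0.05,"yaw": -0.17,"gripper": 0.46},{"tx": -0.266,"ty": -0.98,"tz": 0.05,"yaw": -0.17,"gripper": 0.46},{"tx": -0.266,"ty": -0.98,"tz": 0.05,"yaw": -0.17,"gripper": 0.46},{"tx": -0.266,"ty": -0.98,"tz": 0.05,"yaw": -0.17,"gripper": 0.46}]}}

```text
time_s: 3.4
tool_pos: [0.2239, 0.3312, 0.2062]
eef_rot: [0.072, 0.997, 0.001, 0.0]
ft_force: [-0.1, 0.2, 0.3]
finger_gap: 0.0506
gripper_force: 0.0
```

{"fn": "step_arm", "kwargs": {"moves": [{"tx": -0.176,"ty": -0.98,"tz": 0.05,"yaw": -0.17,"gripper": 0.46},{"tx": -0.176,"ty": -0.98,"tz": 0.05,"yaw": -0.17,"gripper": 0.46},{"tx": -0.176,"ty": -0.98,"tz": 0.05,"yaw": -0.17,"gripper": 0.46},{"tx": -0.176,"ty": -0.98,"tz": 0.05,"yaw": -0.17,"gripper": 0.46}]}}

```text
time_s: 3.9
tool_pos: [0.2294, 0.1822, 0.1987]
eef_rot: [0.028, 1.0, 0.0, 0.001]
ft_force: [0.3, 0.9, 0.1]
finger_gap: 0.0503
gripper_force: 0.0
```

{"fn": "step_arm", "kwargs": {"moves": [{"tx": -0.09,"ty": -0.98,"tz": 0.05,"yaw": -0.16,"gripper": 0.46},{"tx": -0.09,"ty": -0.98,"tz": 0.05,"yaw": -0.16,"gripper": 0.46},{"tx": -0.09,"ty": -0.98,"tz": 0.05,"yaw": -0.16,"gripper": 0.46},{"tx": -0.09,"ty": -0.98,"tz": 0.05,"yaw": -0.16,"gripper": 0.46}]}}

```text
time_s: 4.4
tool_pos: [0.2746, 0.0395, 0.1936]
eef_rot: [-0.013, 1.0, -0.002, -0.016]
ft_force: [-0.1, -0.1, -0.4]
finger_gap: 0.0503
gripper_force: 0.0
```

{"fn": "step_arm", "kwargs": {"moves": [{"tx": -0.006,"ty": -0.98,"tz": 0.05,"yaw": -0.16,"gripper": 0.46},{"tx": -0.006,"ty": -0.98,"tz": 0.05,"yaw": -0.16,"gripper": 0.46},{"tx": -0.006,"ty": -0.98,"tz": 0.05,"yaw": -0.16,"gripper": 0.46},{"tx": -0.006,"ty": -0.98,"tz": 0.05,"yaw": -0.16,"gripper": 0.46}]}}

```text
time_s: 4.9
tool_pos: [0.2791, -0.1081, 0.1863]
eef_rot: [-0.054, 0.998, -0.001, -0.016]
ft_force: [-0.1, -0.0, -0.4]
finger_gap: 0.0505
gripper_force: 0.0
```

```bash
python3 -c "
from h import *
print(sense()['qpos'].round(3))
plan([(.40,-.25,.21,1.66),(.4495,-.3985,.21,1.74),(.4495,-.3985,.12,1.74)])"
```

```text
[-0.437 -0.765  2.178 -0.018  1.757 -2.12 ]
start [ 0.2791 -0.1081  0.1863  1.6796]
tx -0.666 ty -0.98 tz -0.15 yaw 0.036 rows>=4 -> [ 0.3944 -0.2434  0.2088  1.6607]
tx -0.033 ty -0.047 tz -0.008 yaw 0.001 rows>=2 -> [ 0.3999 -0.2499  0.21    1.6602]
tx -0.232 ty -0.98 tz 0.0 yaw -0.147 rows>=4 -> [ 0.4477 -0.3932  0.21    1.7372]
tx -0.006 ty -0.037 tz 0.0 yaw -0.005 rows>=2 -> [ 0.4495 -0.3986  0.21    1.7398]
tx 0.0 ty 0.0 tz 0.6 yaw -0.0 rows>=3 -> [ 0.4495 -0.3986  0.12    1.7398]
```

{"fn": "step_arm", "kwargs": {"moves": [{"tx": -0.67,"ty": -0.98,"tz": -0.16,"yaw": 0,"gripper": 0.46},{"tx": -0.67,"ty": -0.98,"tz": -0.16,"yaw": 0,"gripper": 0.46},{"tx": -0.67,"ty": -0.98,"tz": -0.16,"yaw": 0,"gripper": 0.46},{"tx": -0.67,"ty": -0.98,"tz": -0.16,"yaw": 0,"gripper": 0.46},{"tx": -0.67,"ty": -0.98,"tz": -0.16,"yaw": 0,"gripper": 0.46}]}}

```text
time_s: 5.52
tool_pos: [0.397, -0.239, 0.207]
eef_rot: [-0.058, 0.998, -0.001, -0.016]
ft_force: [-0.4, 0.1, 0.9]
finger_gap: 0.0502
gripper_force: 0.0
```

{"fn": "step_arm", "kwargs": {"moves": [{"tx": -0.26,"ty": -1,"tz": 0,"yaw": -0.12,"gripper": 0.46},{"tx": -0.26,"ty": -1,"tz": 0,"yaw": -0.12,"gripper": 0.46},{"tx": -0.26,"ty": -1,"tz": 0,"yaw": -0.12,"gripper": 0.46},{"tx": -0.26,"ty": -1,"tz": 0,"yaw": -0.12,"gripper": 0.46},{"tx": -0.26,"ty": -1,"tz": 0,"yaw": -0.12,"gripper": 0.46}]}}

```text
time_s: 6.15
tool_pos: [0.4519, -0.3837, 0.207]
eef_rot: [-0.089, 0.996, -0.001, -0.015]
ft_force: [-0.6, 0.1, -0.7]
finger_gap: 0.0506
gripper_force: 0.0
```

Run:
```python
from h import *
print(pose().round(4))
w=camera('wrist');save(w,'w1.png')
for t,z in (('pusher',.06),('mat',.003)):
    for r in regions_of(w,t)[:2]: print(t,r['p'],r['location'],ray(w,*r['location'],z))
v=best(w,'pusher',(.445,-.40),.05)
if v: print(fit('pusher',[v],(.4495,-.3985,1.74),.003))
```

```text
[ 0.4519 -0.3837  0.207   1.7486]
pusher 0.94 [260.3, 183.9] [ 0.43903408 -0.41226949  0.06      ]
mat 0.98 [296.6, 172.0] [ 0.42794207 -0.37826814  0.003     ]
(array([ 0.44920239, -0.39880305,  1.73171562]), np.float64(0.02157050371170044))
```

View pics/w1.png

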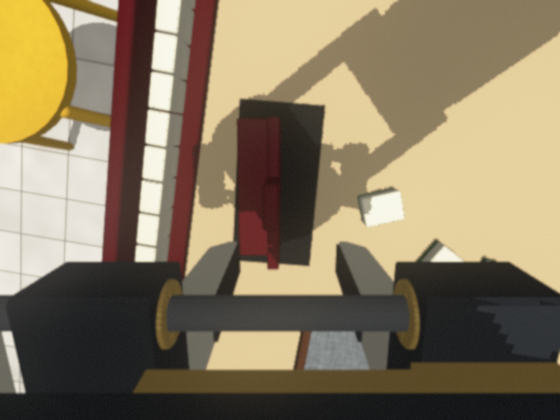

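The wrist view shows the pusher on the mat, with mat corners at about (240,99), (324,106) and (309,265), and a tile at (381,207). The pusher fit has a low residual, so I grasp it next.

Run:
```python
from h import *
w=camera('wrist')
P=[ray(w,*q,.003)[:2] for q in [(240,99.5),(324,106),(309,265)]]
print((P[0]+P[2])/2,[np.linalg.norm(P[1]-P[k]) for k in(0,2)],'yaw',np.arctan2(*(P[1]-P[0])[::-1]),np.arctan2(*(P[2]-P[1])[::-1])+np.pi/2)
plan([(.4492,-.3988,.15,1.732),(.4492,-.3988,.084,1.732)])
```

```text
[ 0.44766172 -0.39811576] [np.float64(0.08825406674061498), np.float64(0.1780469844701701)] yaw 1.6740565057997105 1.6732747961236591
start [ 0.4517 -0.3847  0.2069  1.7481]
tx 0.033 ty -0.09 tz 0.38 yaw 0.031 rows>=2 -> [ 0.4492 -0.3988  0.1499  1.7319]
tx -0.0 ty 0.0 tz 0.44 yaw -0.0 rows>=3 -> [ 0.4492 -0.3988  0.0839  1.7319]
```

{"fn": "step_arm", "kwargs": {"moves": [{"tx": 0.03,"ty": -0.09,"tz": 0.38,"yaw": 0.03,"gripper": 0.46},{"tx": 0.03,"ty": -0.09,"tz": 0.38,"yaw": 0.03,"gripper": 0.46},{"tx": 0.03,"ty": -0.09,"tz": 0.38,"yaw": 0.03,"gripper": 0.46},{"tx": 0.03,"ty": -0.09,"tz": 0.6,"yaw": 0.03,"gripper": 0.46},{"tx": 0.03,"ty": -0.09,"tz": 0.82,"yaw": 0.03,"gripper": 0.46},{"tx": 0.03,"ty": -0.09,"tz": 0.82,"yaw": 0.03,"gripper": 0.46},{"tx": 0.03,"ty": -0.09,"tz": 0.82,"yaw": 0.03,"gripper": 0.46}]}}

```text
time_s: 7.28
tool_pos: [0.4466, -0.4006, 0.0864]
eef_rot: [-0.08, 0.997, -0.002, -0.015]
ft_force: [-1.3, -0.5, 0.5]
finger_gap: 0.0501
gripper_force: 0.0
```

{"fn": "step_arm", "kwargs": {"moves": [{"tx": 0,"ty": 0,"tz": 0,"yaw": 0,"gripper": 1},{"tx": 0,"ty": 0,"tz": 0,"yaw": 0,"gripper": 1},{"tx": 0,"ty": 0,"tz": 0,"yaw": 0,"gripper": 1},{"tx": 0,"ty": 0,"tz": 0,"yaw": 0,"gripper": 1},{"tx": 0,"ty": 0,"tz": 0,"yaw": 0,"gripper": 1},{"tx": 0,"ty": 0,"tz": 0,"yaw": 0,"gripper": 1}]}}

```text
time_s: 8.02
tool_pos: [0.4457, -0.4001, 0.0835]
eef_rot: [-0.08, 0.997, -0.001, -0.016]
ft_force: [-0.8, -0.0, -0.6]
finger_gap: 0.0136
gripper_force: 30.0
```

{"fn": "step_arm", "kwargs": {"moves": [{"tx": 0,"ty": 0,"tz": -0.25,"yaw": 0,"gripper": 1},{"tx": 0,"ty": 0,"tz": -0.5,"yaw": 0,"gripper": 1},{"tx": 0,"ty": 0,"tz": -0.5,"yaw": 0,"gripper": 1},{"tx": 0,"ty": 0,"tz": -0.5,"yaw": 0,"gripper": 1}]}}

```text
time_s: 8.52
tool_pos: [0.4478, -0.3995, 0.1576]
eef_rot: [-0.08, 0.997, -0.001, -0.016]
ft_force: [0.3, -0.1, -2.9]
finger_gap: 0.0137
gripper_force: 30.0
```

Run:
```python
from h import *
s=sense();print(pose().round(4),s['eef_rot'].round(4),s['finger_gap'],s['gripper_force'])
t=camera('top')
for r in regions_of(t,'tile1')[:7]: print(round(r['p'],2),ray(t,*r['location'],.024)[:2].round(3))
# start behind tiles B,C: pusher yaw 0.02
plan([(.36,-.30,.17,.9),(.40,-.165,.17,.02)])
```

```text
[ 0.4478 -0.3995  0.1576  1.7317] [-8.030e-02  9.966e-01 -7.000e-04 -1.610e-02] 0.013725333997962852 29.966837167739868
0.67 [ 0.5   -0.199]
0.57 [ 0.511 -0.126]
0.57 [ 0.447 -0.283]
start [ 0.4477 -0.3994  0.157   1.7316]
tx 0.29 ty 0.461 tz -0.053 yaw 0.98 rows>=4 -> [ 0.3937 -0.3381  0.165   1.2185]
tx 0.298 ty 0.161 tz -0.033 yaw 0.608 rows>=3 -> [ 0.36   -0.3     0.1699  0.9002]
tx 0.204 ty 0.508 tz -0.0 yaw 0.98 rows>=4 -> [ 0.3834 -0.2213  0.1699  0.387 ]
tx 0.306 ty 0.244 tz -0.0 yaw 0.701 rows>=3 -> [ 0.4    -0.165   0.1699  0.02  ]
```

{"fn": "step_arm", "kwargs": {"moves": [{"tx": 0.29,"ty": 0.46,"tz": -0.05,"yaw": 0.98,"gripper": 1},{"tx": 0.29,"ty": 0.46,"tz": -0.05,"yaw": 0.98,"gripper": 1},{"tx": 0.29,"ty": 0.46,"tz": -0.05,"yaw": 0.98,"gripper": 1},{"tx": 0.29,"ty": 0.46,"tz": -0.05,"yaw": 0.98,"gripper": 1},{"tx": 0.29,"ty": 0.46,"tz": -0.05,"yaw": 0.98,"gripper": 1}]}}

```text
time_s: 9.25
tool_pos: [0.3943, -0.3386, 0.1669]
eef_rot: [0.174, 0.985, -0.005, -0.015]
ft_force: [0.3, 0.3, -1.9]
finger_gap: 0.0138
gripper_force: 30.0
```

{"fn": "step_arm", "kwargs": {"moves": [{"tx": 0.3,"ty": 0.16,"tz": -0.03,"yaw": 0.61,"gripper": 1},{"tx": 0.3,"ty": 0.16,"tz": -0.03,"yaw": 0.61,"gripper": 1},{"tx": 0.3,"ty": 0.16,"tz": -0.03,"yaw": 0.61,"gripper": 1},{"tx": 0.3,"ty": 0.16,"tz": -0.03,"yaw": 0.61,"gripper": 1}]}}

```text
time_s: 9.75
tool_pos: [0.3607, -0.3007, 0.1726]
eef_rot: [0.328, 0.945, -0.007, -0.014]
ft_force: [0.8, 0.0, -1.5]
finger_gap: 0.0138
gripper_force: 30.0
```

{"fn": "step_arm", "kwargs": {"moves": [{"tx": 0.2,"ty": 0.51,"tz": 0,"yaw": 0.98,"gripper": 1},{"tx": 0.2,"ty": 0.51,"tz": 0,"yaw": 0.98,"gripper": 1},{"tx": 0.2,"ty": 0.51,"tz": 0,"yaw": 0.98,"gripper": 1},{"tx": 0.2,"ty": 0.51,"tz": 0,"yaw": 0.98,"gripper": 1},{"tx": 0.2,"ty": 0.51,"tz": 0,"yaw": 0.98,"gripper": 1}]}}

```text
time_s: 10.38
tool_pos: [0.3847, -0.2223, 0.1715]
eef_rot: [0.556, 0.831, -0.011, -0.012]
ft_force: [0.4, 0.2, -2.3]
finger_gap: 0.0137
gripper_force: 30.0
```

{"fn": "step_arm", "kwargs": {"moves": [{"tx": 0.31,"ty": 0.24,"tz": 0,"yaw": 0.7,"gripper": 1},{"tx": 0.31,"ty": 0.24,"tz": 0,"yaw": 0.7,"gripper": 1},{"tx": 0.31,"ty": 0.24,"tz": 0,"yaw": 0.7,"gripper": 1},{"tx": 0.31,"ty": 0.24,"tz": 0,"yaw": 0.7,"gripper": 1},{"tx": 0.31,"ty": 0.24,"tz": 0,"yaw": 0.7,"gripper": 1}]}}

```text
time_s: 11.0
tool_pos: [0.4003, -0.1659, 0.1709]
eef_rot: [0.699, 0.715, -0.013, -0.01]
ft_force: [-0.0, 0.1, -1.4]
finger_gap: 0.0138
gripper_force: 30.0
```

Run:
```python
from h import *
s=sense();print(pose().round(4),s['eef_rot'].round(4),s['finger_gap'],s['gripper_force'],s['qpos'].round(2))
c=camera('scene');save(c,'s2.png');t=camera('top')
for x in (t,c):
  for r in regions_of(x,'tile1')[:7]: print(round(r['p'],2),ray(x,*r['location'],.02)[:2].round(3))
plan([(.40,-.165,.0845,.02)])
```

```text
[ 0.4003 -0.1659  0.1709  0.0218] [ 0.6992  0.7147 -0.0126 -0.0096] 0.013757208067027085 29.999296367168427 [-0.44 -0.4   1.98 -0.02  1.58 -0.46]
0.45 [ 0.503 -0.119]
0.76 [ 0.51  -0.197]
0.64 [ 0.46  -0.278]
0.6 [ 0.525 -0.117]
0.56 [0.528 0.193]
0.29 [0.57  0.061]
start [ 0.4004 -0.1656  0.171   0.0201]
tx 0.004 ty -0.003 tz 0.577 yaw 0.0 rows>=3 -> [ 0.4    -0.165   0.0844  0.0201]
```

View pics/s2.png

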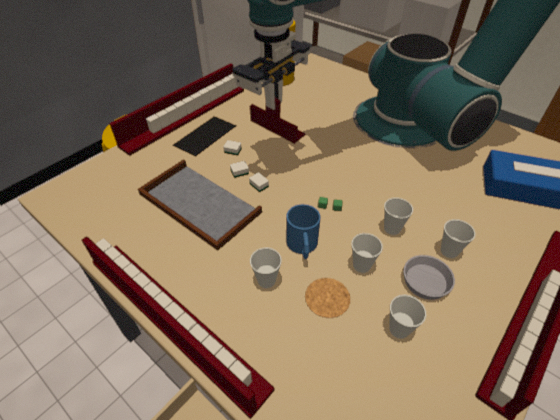

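The scene view shows the pusher held upright and facing the tray, with the three tiles at (232,147), (239,169) and (259,182) unmoved. I lower it and sweep the two right-hand tiles.

{"fn": "step_arm", "kwargs": {"moves": [{"tx": 0.02,"ty": 0,"tz": 0.3,"yaw": 0,"gripper": 1},{"tx": 0.02,"ty": 0,"tz": 0.45,"yaw": 0,"gripper": 1},{"tx": 0.02,"ty": 0,"tz": 0.53,"yaw": 0,"gripper": 1},{"tx": 0.02,"ty": 0,"tz": 0.565,"yaw": 0,"gripper": 1},{"tx": 0.02,"ty": 0,"tz": 0.565,"yaw": 0,"gripper": 1},{"tx": 0.02,"ty": 0,"tz": 0.565,"yaw": 0,"gripper": 1}]}}

```text
time_s: 11.95
tool_pos: [0.3981, -0.1629, 0.0871]
eef_rot: [0.7, 0.714, -0.012, -0.009]
ft_force: [-0.8, -0.2, -2.2]
finger_gap: 0.0136
gripper_force: 30.0
```

Run:
```python
from h import *
s=sense();print(pose().round(4),s['ft_force'].round(2))
t=camera('top');c=camera('scene')
V=[v for v in (best(x,'pusher',(.40,-.165),.05,.08) for x in (t,c)) if v]
print(len(V),fit('pusher',V,(.40,-.168,.02),.001))
```

```text
[ 0.3981 -0.1629  0.0871  0.0195] [-0.81 -0.21 -2.17]
2 (array([ 0.39396718, -0.1742687 , -0.0237078 ]), np.float64(0.5558252334594727))
```

{"fn": "step_arm", "kwargs": {"moves": [{"tx": 0,"ty": 0.1,"tz": -0.003,"yaw": 0,"gripper": 1},{"tx": 0,"ty": 0.2,"tz": -0.006,"yaw": 0,"gripper": 1},{"tx": 0,"ty": 0.3,"tz": -0.009,"yaw": 0,"gripper": 1},{"tx": 0,"ty": 0.4,"tz": -0.012,"yaw": 0,"gripper": 1},{"tx": 0,"ty": 0.5,"tz": -0.015,"yaw": 0,"gripper": 1},{"tx": 0,"ty": 0.6,"tz": -0.018,"yaw": 0,"gripper": 1},{"tx": 0,"ty": 0.7,"tz": -0.021,"yaw": 0,"gripper": 1},{"tx": 0,"ty": 0.8,"tz": -0.024,"yaw": 0,"gripper": 1},{"tx": 0,"ty": 0.9,"tz": -0.027,"yaw": 0,"gripper": 1}]}}

```text
time_s: 13.28
tool_pos: [0.5338, -0.1601, 0.0861]
eef_rot: [0.7, 0.714, -0.013, -0.01]
ft_force: [-0.3, 0.3, -1.9]
finger_gap: 0.0137
gripper_force: 30.0
```

```bash
cat >> h.py <<'E'
from scipy.spatial.transform import Rotation as Ro
def plan(wps,rnd=3):  # true tool axes; wp = x,y,z,angle of tool y
    s=sense();p=np.array(s['tool_pos'],float);R=Ro.from_quat(s['eef_rot']).as_matrix();print('start',p.round(4),np.arctan2(R[1,1],R[0,1]).round(4))
    for w in wps:
        for _ in range(12):
            a=np.arctan2(R[1,1],R[0,1]);t=R.T@(np.array(w[:3])-p)/.15;ya=-np.degrees((w[3]-a+np.pi)%(2*np.pi)-np.pi)/30
            k=max(1,abs(t).max()/.98,abs(ya)/.98);t=np.round(t/k,rnd);yy=round(ya/k,rnd)
            n=int(np.ceil(max(np.linalg.norm(t)*.15/.0625,abs(yy)*30/10.7)))+1
            p=p+R@t*.15;R=R@Ro.from_euler('z',30*yy,degrees=True).as_matrix()
            print(f'tx {t[0]} ty {t[1]} tz {t[2]} yaw {yy} rows>={n} ->',p.round(4),np.arctan2(R[1,1],R[0,1]).round(3))
            if k<=1: break
E
python3 - <<'E'
from h import *
s=sense();print(pose().round(4),s['ft_force'].round(2))
plan([(.636,-.160,.088,.02)])
t=camera('top');c=camera('scene');save(t,'t3.png')
for x in (t,c):
  for r in regions_of(x,'tile1')[:7]: print(round(r['p'],2),ray(x,*r['location'],.02)[:2].round(3))
E
```

```text
[ 0.5338 -0.1601  0.0861  0.0195] [-0.26  0.28 -1.85]
start [ 0.5338 -0.1601  0.0861] 0.0195
tx -0.013 ty 0.68 tz -0.034 yaw -0.001 rows>=3 -> [ 0.6359 -0.16    0.088 ] 0.02
0.8 [ 0.57  -0.115]
0.62 [ 0.571 -0.182]
```

View pics/t3.png

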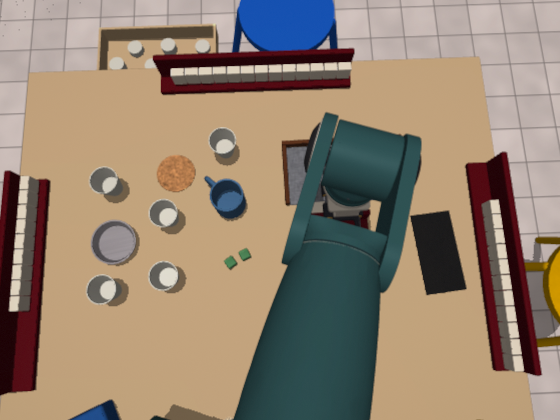

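The top view shows the arm over the tray, with the blade near (345,220) and the two tiles ahead of it, reported at about (0.57,-0.115) and (0.57,-0.18). I continue the push, then back off and lift.

{"fn": "step_arm", "kwargs": {"moves": [{"tx": 0,"ty": 0.1,"tz": -0.005,"yaw": 0,"gripper": 1},{"tx": 0,"ty": 0.2,"tz": -0.01,"yaw": 0,"gripper": 1},{"tx": 0,"ty": 0.3,"tz": -0.015,"yaw": 0,"gripper": 1},{"tx": 0,"ty": 0.4,"tz": -0.02,"yaw": 0,"gripper": 1},{"tx": 0,"ty": 0.5,"tz": -0.025,"yaw": 0,"gripper": 1},{"tx": 0,"ty": 0.58,"tz": -0.03,"yaw": 0,"gripper": 1},{"tx": 0,"ty": 0.66,"tz": -0.03,"yaw": 0,"gripper": 1},{"tx": 0,"ty": 0.66,"tz": -0.03,"yaw": 0,"gripper": 1},{"tx": 0,"ty": 0.56,"tz": -0.03,"yaw": 0,"gripper": 1},{"tx": 0,"ty": 0.5,"tz": -0.15,"yaw": 0,"gripper": 1},{"tx": 0,"ty": 0.4,"tz": -0.6,"yaw": 0,"gripper": 1},{"tx": 0,"ty": 0.2,"tz": -0.6,"yaw": 0,"gripper": 1},{"tx": 0,"ty": -0.2,"tz": -0.6,"yaw": 0,"gripper": 1},{"tx": 0,"ty": -0.6,"tz": -0.6,"yaw": 0,"gripper": 1},{"tx": 0,"ty": -0.98,"tz": -0.6,"yaw": 0,"gripper": 1},{"tx": 0,"ty": -0.98,"tz": -0.6,"yaw": 0,"gripper": 1}]}}

```text
time_s: 15.48
tool_pos: [0.3861, -0.1625, 0.1829]
eef_rot: [0.701, 0.713, -0.012, -0.007]
ft_force: [0.9, -0.1, -0.8]
finger_gap: 0.014
gripper_force: 30.0
```

Run:
```python
from h import *
s=sense();print(pose().round(4),s['ft_force'].round(2))
t=camera('top');c=camera('scene')
for x in (t,c):
  for r in regions_of(x,'tile1')[:7]: print(round(r['p'],2),ray(x,*r['location'],.02)[:2].round(3))
plan([(.385,-.27,.17,.217),(.385,-.27,.089,.217)])
```

```text
[ 0.3861 -0.1625  0.1829  0.0176] [ 0.91 -0.1  -0.84]
0.74 [ 0.659 -0.181]
0.53 [ 0.655 -0.126]
0.77 [ 0.668 -0.106]
0.74 [ 0.469 -0.278]
0.65 [ 0.669 -0.18 ]
start [ 0.3892 -0.1625  0.1811] 0.0196
tx -0.716 ty -0.04 tz 0.079 yaw -0.377 rows>=3 -> [ 0.385  -0.2701  0.1699] 0.217
tx -0.001 ty 0.017 tz 0.539 yaw 0.0 rows>=3 -> [ 0.385  -0.2701  0.089 ] 0.217
```

{"fn": "step_arm", "kwargs": {"moves": [{"tx": -0.72,"ty": -0.04,"tz": 0.08,"yaw": -0.38,"gripper": 1},{"tx": -0.72,"ty": -0.04,"tz": 0.08,"yaw": -0.38,"gripper": 1},{"tx": -0.72,"ty": -0.04,"tz": 0.08,"yaw": -0.38,"gripper": 1},{"tx": -0.72,"ty": -0.04,"tz": 0.08,"yaw": -0.38,"gripper": 1}]}}

```text
time_s: 16.18
tool_pos: [0.3849, -0.2704, 0.1688]
eef_rot: [0.626, 0.78, -0.011, -0.012]
ft_force: [-0.2, -0.3, -1.2]
finger_gap: 0.0139
gripper_force: 30.0
```

{"fn": "step_arm", "kwargs": {"moves": [{"tx": 0,"ty": 0.017,"tz": 0.3,"yaw": 0,"gripper": 1},{"tx": 0,"ty": 0.017,"tz": 0.45,"yaw": 0,"gripper": 1},{"tx": 0,"ty": 0.017,"tz": 0.53,"yaw": 0,"gripper": 1},{"tx": 0,"ty": 0.017,"tz": 0.54,"yaw": 0,"gripper": 1},{"tx": 0,"ty": 0.017,"tz": 0.54,"yaw": 0,"gripper": 1}]}}

```text
time_s: 16.8
tool_pos: [0.3849, -0.2705, 0.0892]
eef_rot: [0.626, 0.78, -0.012, -0.01]
ft_force: [0.1, 0.3, -1.4]
finger_gap: 0.0135
gripper_force: 30.0
```

Run:
```python
from h import *
s=sense();print(pose().round(4),s['ft_force'].round(2))
c=camera('scene');t=camera('top')
for x in (t,c):
  for r in regions_of(x,'tile1')[:7]: print(round(r['p'],2),ray(x,*r['location'],.02)[:2].round(3))
plan([(.602,-.22,.0885,.217)])
```

```text
[ 0.3849 -0.2705  0.0892  0.2189] [ 0.14  0.34 -1.39]
0.78 [ 0.65 -0.13]
0.77 [ 0.653 -0.186]
0.61 [ 0.66  -0.109]
0.55 [ 0.461 -0.282]
0.53 [ 0.664 -0.187]
start [ 0.3847 -0.2707  0.0889] 0.2185
tx 0.01 ty 0.98 tz -0.028 yaw 0.002 rows>=4 -> [ 0.5279 -0.2373  0.0886] 0.217
tx 0.006 ty 0.507 tz -0.015 yaw 0.001 rows>=3 -> [ 0.602  -0.22    0.0885] 0.217
```

{"fn": "step_arm", "kwargs": {"moves": [{"tx": 0,"ty": 0.1,"tz": -0.003,"yaw": 0,"gripper": 1},{"tx": 0,"ty": 0.2,"tz": -0.006,"yaw": 0,"gripper": 1},{"tx": 0,"ty": 0.3,"tz": -0.009,"yaw": 0,"gripper": 1},{"tx": 0,"ty": 0.4,"tz": -0.012,"yaw": 0,"gripper": 1},{"tx": 0,"ty": 0.5,"tz": -0.015,"yaw": 0,"gripper": 1},{"tx": 0,"ty": 0.6,"tz": -0.018,"yaw": 0,"gripper": 1},{"tx": 0,"ty": 0.7,"tz": -0.021,"yaw": 0,"gripper": 1},{"tx": 0,"ty": 0.8,"tz": -0.024,"yaw": 0,"gripper": 1},{"tx": 0,"ty": 0.9,"tz": -0.027,"yaw": 0,"gripper": 1},{"tx": 0.01,"ty": 0.98,"tz": -0.03,"yaw": 0,"gripper": 1}]}}

```text
time_s: 18.25
tool_pos: [0.5286, -0.2369, 0.088]
eef_rot: [0.626, 0.78, -0.012, -0.011]
ft_force: [-0.8, 0.6, -1.7]
finger_gap: 0.0135
gripper_force: 30.0
```

{"fn": "step_arm", "kwargs": {"moves": [{"tx": 0,"ty": 0.1,"tz": -0.003,"yaw": 0,"gripper": 1},{"tx": 0,"ty": 0.2,"tz": -0.006,"yaw": 0,"gripper": 1},{"tx": 0,"ty": 0.3,"tz": -0.009,"yaw": 0,"gripper": 1},{"tx": 0,"ty": 0.4,"tz": -0.012,"yaw": 0,"gripper": 1},{"tx": 0,"ty": 0.5,"tz": -0.015,"yaw": 0,"gripper": 1},{"tx": 0,"ty": 0.53,"tz": -0.018,"yaw": 0,"gripper": 1},{"tx": 0,"ty": 0.53,"tz": -0.018,"yaw": 0,"gripper": 1},{"tx": 0,"ty": 0.43,"tz": -0.03,"yaw": 0,"gripper": 1},{"tx": 0,"ty": 0.4,"tz": -0.15,"yaw": 0,"gripper": 1},{"tx": 0,"ty": 0.3,"tz": -0.6,"yaw": 0,"gripper": 1},{"tx": 0,"ty": 0.1,"tz": -0.6,"yaw": 0,"gripper": 1},{"tx": 0,"ty": -0.3,"tz": -0.6,"yaw": 0,"gripper": 1},{"tx": 0,"ty": -0.6,"tz": -0.6,"yaw": 0,"gripper": 1},{"tx": 0,"ty": -0.98,"tz": -0.6,"yaw": 0,"gripper": 1},{"tx": 0,"ty": -0.98,"tz": -0.6,"yaw": 0,"gripper": 1}]}}

```text
time_s: 20.12
tool_pos: [0.3845, -0.2693, 0.1848]
eef_rot: [0.627, 0.779, -0.012, -0.009]
ft_force: [0.4, -0.0, -1.9]
finger_gap: 0.0139
gripper_force: 30.0
```

Run:
```python
from h import *
s=sense();print(pose().round(4),s['ft_force'].round(2),s['eef_rot'].round(4))
t=camera('top');c=camera('scene')
for x in (t,c):
  for r in regions_of(x,'tile1')[:7]: print(round(r['p'],2),ray(x,*r['location'],.02)[:2].round(3))
a=cv2.resize(c['frame'][120:260,120:350],None,fx=3,fy=3,interpolation=cv2.INTER_CUBIC);save({'frame':a},'crop4.png')
plan([(.40,-.33,.18,1.0),(.4435,-.398,.18,1.672),(.4435,-.398,.12,1.672)])
```

```text
[ 0.3845 -0.2693  0.1848  0.2155] [ 0.38 -0.02 -1.89] [ 0.6269  0.779  -0.0117 -0.0091]
0.75 [ 0.656 -0.182]
0.53 [ 0.651 -0.119]
0.53 [ 0.631 -0.244]
0.62 [ 0.637 -0.233]
0.57 [ 0.662 -0.114]
0.5 [ 0.665 -0.184]
0.38 [0.665 0.2  ]
start [ 0.3876 -0.2685  0.1833] 0.2188
tx -0.275 ty -0.005 tz 0.014 yaw -0.98 rows>=4 -> [ 0.3957 -0.309   0.1812] 0.732
tx -0.124 ty -0.072 tz 0.008 yaw -0.512 rows>=3 -> [ 0.4001 -0.33    0.18  ] 1.0
tx -0.373 ty -0.172 tz -0.005 yaw -0.98 rows>=4 -> [ 0.4332 -0.382   0.18  ] 1.513
tx -0.074 ty -0.103 tz -0.002 yaw -0.303 rows>=2 -> [ 0.4434 -0.398   0.18  ] 1.672
tx -0.013 ty 0.001 tz 0.4 yaw -0.0 rows>=2 -> [ 0.4435 -0.398   0.12  ] 1.672
```

View pics/crop4.png

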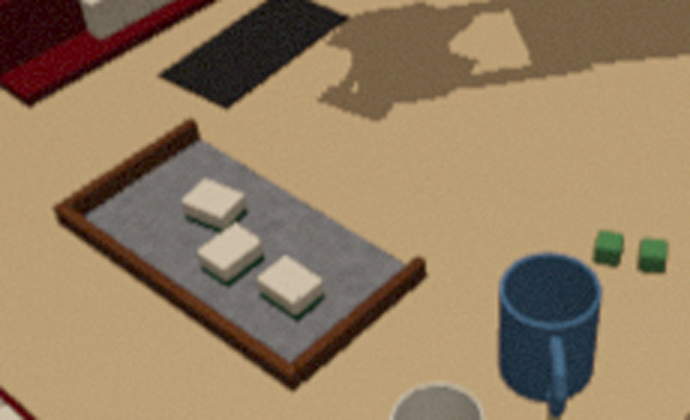

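The crop shows all three tiles inside the tray at (213,203), (230,250) and (290,285), and the mat is clear. I take the pusher back and measure the bare mat.

{"fn": "step_arm", "kwargs": {"moves": [{"tx": -0.27,"ty": 0,"tz": 0.01,"yaw": -0.98,"gripper": 1},{"tx": -0.27,"ty": 0,"tz": 0.01,"yaw": -0.98,"gripper": 1},{"tx": -0.27,"ty": 0,"tz": 0.01,"yaw": -0.98,"gripper": 1},{"tx": -0.27,"ty": 0,"tz": 0.01,"yaw": -0.98,"gripper": 1},{"tx": -0.27,"ty": 0,"tz": 0.01,"yaw": -0.98,"gripper": 1}]}}

```text
time_s: 20.95
tool_pos: [0.3962, -0.3079, 0.181]
eef_rot: [0.408, 0.913, -0.008, -0.013]
ft_force: [-0.2, -0.1, -2.5]
finger_gap: 0.0138
gripper_force: 30.0
```

Run:
```python
from h import *
for n in ('top','scene'):
    c=camera(n);v=best(c,'mat',(.447,-.397),0)
    if v: print(n,fit('mat',[v],(.447,-.397,1.67)))
plan([(.40,-.33,.18,1.0),(.4435,-.398,.18,1.672),(.4435,-.398,.12,1.672)])
```

```text
top (array([ 0.51767862, -0.40939015,  0.55969034]), np.float64(0.8860692977905273))
scene (array([ 0.45177948, -0.39445983,  1.66546858]), np.float64(0.04109376668930054))
start [ 0.3959 -0.308   0.1811] 0.7308
tx -0.127 ty -0.077 tz 0.007 yaw -0.514 rows>=3 -> [ 0.4    -0.3299  0.18  ] 1.0
tx -0.374 ty -0.172 tz -0.005 yaw -0.98 rows>=4 -> [ 0.4332 -0.382   0.18  ] 1.513
tx -0.075 ty -0.103 tz -0.002 yaw -0.304 rows>=2 -> [ 0.4436 -0.398   0.18  ] 1.672
tx -0.012 ty 0.001 tz 0.4 yaw 0.0 rows>=2 -> [ 0.4435 -0.398   0.12  ] 1.672
```

{"fn": "step_arm", "kwargs": {"moves": [{"tx": -0.13,"ty": -0.08,"tz": 0.01,"yaw": -0.51,"gripper": 1},{"tx": -0.13,"ty": -0.08,"tz": 0.01,"yaw": -0.51,"gripper": 1},{"tx": -0.13,"ty": -0.08,"tz": 0.01,"yaw": -0.51,"gripper": 1},{"tx": -0.13,"ty": -0.08,"tz": 0.01,"yaw": -0.51,"gripper": 1}]}}

```text
time_s: 21.65
tool_pos: [0.3998, -0.3305, 0.1797]
eef_rot: [0.283, 0.959, -0.007, -0.014]
ft_force: [0.7, 0.3, -1.9]
finger_gap: 0.0138
gripper_force: 30.0
```

{"fn": "step_arm", "kwargs": {"moves": [{"tx": -0.38,"ty": -0.17,"tz": 0,"yaw": -0.98,"gripper": 1},{"tx": -0.38,"ty": -0.17,"tz": 0,"yaw": -0.98,"gripper": 1},{"tx": -0.38,"ty": -0.17,"tz": 0,"yaw": -0.98,"gripper": 1},{"tx": -0.38,"ty": -0.17,"tz": 0,"yaw": -0.98,"gripper": 1},{"tx": -0.38,"ty": -0.17,"tz": 0,"yaw": -0.98,"gripper": 1}]}}

```text
time_s: 22.28
tool_pos: [0.4339, -0.3828, 0.1789]
eef_rot: [0.031, 0.999, -0.003, -0.015]
ft_force: [-0.3, -0.6, -3.0]
finger_gap: 0.0137
gripper_force: 30.0
```

{"fn": "step_arm", "kwargs": {"moves": [{"tx": -0.08,"ty": -0.1,"tz": 0.2,"yaw": -0.3,"gripper": 1},{"tx": -0.08,"ty": -0.1,"tz": 0.35,"yaw": -0.3,"gripper": 1},{"tx": -0.08,"ty": -0.1,"tz": 0.45,"yaw": -0.3,"gripper": 1},{"tx": -0.08,"ty": -0.1,"tz": 0.45,"yaw": -0.3,"gripper": 1}]}}

```text
time_s: 22.78
tool_pos: [0.4424, -0.3983, 0.11]
eef_rot: [-0.048, 0.999, -0.001, -0.016]
ft_force: [1.0, -0.7, -1.1]
finger_gap: 0.0138
gripper_force: 30.0
```

Run:
```python
from h import *
print(pose().round(4))
w=camera('wrist');save(w,'w5.png')
z0=sense()['tool_pos'][2]-.081
v=best(w,'pusher',(.445,-.40),.05,.1)
if v: print(z0,fit('pusher',[v],(.4485,-.3975,1.67),z0))
v=best(w,'mat',(.445,-.38),.003,.1)
plan([(.4445,-.3975,.0845,1.672)])
```

```text
[ 0.4424 -0.3983  0.11    1.6666]
0.030225886884046288 (array([ 0.446427  , -0.39861633,  1.67447117]), np.float64(0.2986258268356323))
start [ 0.4431 -0.3991  0.1121] 1.6679
tx -0.016 ty 0.01 tz 0.184 yaw -0.008 rows>=2 -> [ 0.4445 -0.3975  0.0844] 1.672
```

View pics/w5.png

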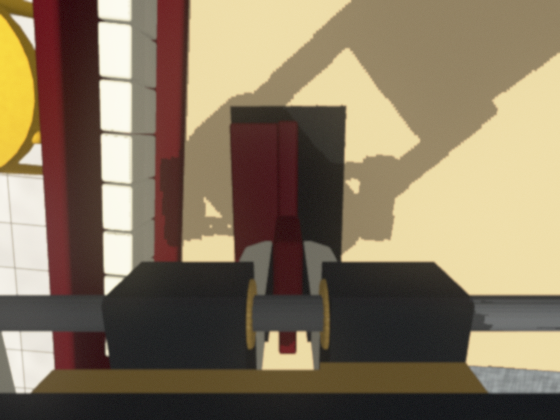

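The wrist view shows the pusher hanging square over the mat, whose far edge runs from (231,106) to (346,107). I lower and release it.

{"fn": "step_arm", "kwargs": {"moves": [{"tx": -0.016,"ty": 0.01,"tz": 0.08,"yaw": -0.01,"gripper": 1},{"tx": -0.016,"ty": 0.01,"tz": 0.13,"yaw": -0.01,"gripper": 1},{"tx": -0.016,"ty": 0.01,"tz": 0.165,"yaw": -0.01,"gripper": 1},{"tx": -0.016,"ty": 0.01,"tz": 0.185,"yaw": -0.01,"gripper": 1},{"tx": -0.016,"ty": 0.01,"tz": 0.185,"yaw": -0.01,"gripper": 1},{"tx": -0.016,"ty": 0.01,"tz": 0.185,"yaw": -0.01,"gripper": 1}]}}

```text
time_s: 23.68
tool_pos: [0.4443, -0.3976, 0.0836]
eef_rot: [-0.052, 0.999, -0.002, -0.016]
ft_force: [-2.8, 0.2, 4.2]
finger_gap: 0.0134
gripper_force: 30.0
```

Run:
```python
from h import *
s=sense();print(pose().round(4),s['ft_force'].round(2),s['ft_torque'].round(2))
```

```text
[ 0.4443 -0.3976  0.0836  1.674 ] [-2.83  0.16  4.17] [0.2  0.42 0.07]
```

{"fn": "step_arm", "kwargs": {"moves": [{"tx": 0,"ty": 0,"tz": 0,"yaw": 0,"gripper": 0.7},{"tx": 0,"ty": 0,"tz": 0,"yaw": 0,"gripper": 0.6},{"tx": 0,"ty": 0,"tz": 0,"yaw": 0,"gripper": 0.5},{"tx": 0,"ty": 0,"tz": 0,"yaw": 0,"gripper": 0.5},{"tx": 0,"ty": 0,"tz": -0.3,"yaw": 0,"gripper": 0.5},{"tx": 0,"ty": 0,"tz": -0.6,"yaw": 0,"gripper": 0.5},{"tx": 0,"ty": 0,"tz": -0.9,"yaw": 0,"gripper": 0.5},{"tx": 0,"ty": 0,"tz": -0.9,"yaw": 0,"gripper": 0.5}]}}

```text
time_s: 24.68
tool_pos: [0.4494, -0.3975, 0.2221]
eef_rot: [-0.052, 0.999, -0.004, -0.014]
ft_force: [-0.4, -0.3, -0.4]
finger_gap: 0.0467
gripper_force: 0.0
```

{"fn": "step_arm", "kwargs": {"moves": [{"tx": 0,"ty": 0.3,"tz": 0,"yaw": 0,"gripper": 0.3},{"tx": 0,"ty": 0.3,"tz": 0,"yaw": 0,"gripper": 0.3},{"tx": 0,"ty": 0.3,"tz": 0,"yaw": 0,"gripper": 0.3}]}}

```text
time_s: 25.05
tool_pos: [0.4438, -0.3521, 0.2175]
eef_rot: [-0.052, 0.999, -0.001, -0.016]
ft_force: [0.3, 0.1, 0.7]
finger_gap: 0.0646
gripper_force: 0.0
```

Run:
```python
from h import *
print(pose().round(4),sense()['eef_rot'].round(4))
w=camera('wrist');save(w,'w6.png')
v=best(w,'pusher',(.445,-.40),.05,.1)
if v: print(fit('pusher',[v],(.4485,-.3975,1.67),.003))
t=camera('top');c=camera('scene')
for x in (t,c):
  for r in regions_of(x,'tile1')[:7]: print(round(r['p'],2),ray(x,*r['location'],.02)[:2].round(3))
```

```text
[ 0.4438 -0.3521  0.2175  1.6745] [-0.0518  0.9985 -0.0015 -0.0159]
(array([ 0.4488533 , -0.39710556,  1.67747909]), np.float64(0.05494821071624756))
0.84 [ 0.634 -0.247]
0.83 [ 0.648 -0.124]
0.71 [ 0.652 -0.18 ]
0.71 [0.385 0.347]
0.81 [ 0.666 -0.18 ]
0.73 [ 0.642 -0.232]
```

View pics/w6.png

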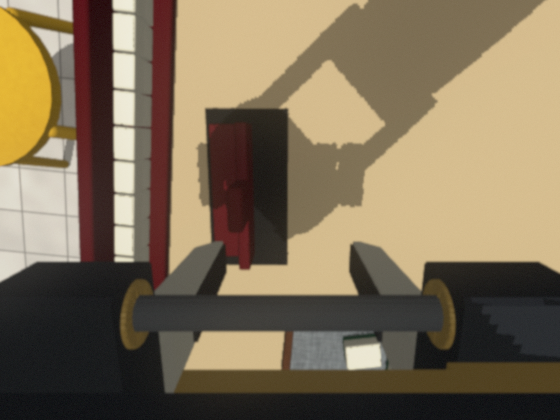

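The wrist view shows the pusher standing alone and square on the mat, and the fit puts it within about 2 mm of the mat's centre. The tiles are still in the tray. Now the cups.

Run:
```python
from h import *
plan([(.62,-.2,.23,1.571),(.745,.075,.22,1.571)])
```

```text
start [ 0.4438 -0.3524  0.2178] 1.6737
tx -0.98 ty 0.687 tz -0.095 yaw 0.151 rows>=4 -> [ 0.5799 -0.2347  0.2273] 1.595
tx -0.272 ty 0.225 tz -0.028 yaw 0.045 rows>=2 -> [ 0.62 -0.2   0.23] 1.571
tx -0.447 ty 0.98 tz 0.017 yaw 0.0 rows>=4 -> [ 0.6869 -0.053   0.2247] 1.571
tx -0.389 ty 0.853 tz 0.016 yaw 0.0 rows>=4 -> [0.7451 0.0749 0.2199] 1.571
```

{"fn": "step_arm", "kwargs": {"moves": [{"tx": -0.98,"ty": 0.69,"tz": -0.1,"yaw": 0.15,"gripper": 0},{"tx": -0.98,"ty": 0.69,"tz": -0.1,"yaw": 0.15,"gripper": 0},{"tx": -0.98,"ty": 0.69,"tz": -0.1,"yaw": 0.15,"gripper": 0},{"tx": -0.98,"ty": 0.69,"tz": -0.1,"yaw": 0.15,"gripper": 0},{"tx": -0.98,"ty": 0.69,"tz": -0.1,"yaw": 0.15,"gripper": 0}]}}

```text
time_s: 25.98
tool_pos: [0.5796, -0.2341, 0.2279]
eef_rot: [-0.013, 1.0, -0.002, -0.016]
ft_force: [-0.1, -1.1, 0.8]
finger_gap: 0.0929
gripper_force: 0.0
```

{"fn": "step_arm", "kwargs": {"moves": [{"tx": -0.72,"ty": 0.98,"tz": -0.01,"yaw": 0.05,"gripper": 0},{"tx": -0.72,"ty": 0.98,"tz": -0.01,"yaw": 0.05,"gripper": 0},{"tx": -0.72,"ty": 0.98,"tz": -0.01,"yaw": 0.05,"gripper": 0},{"tx": -0.72,"ty": 0.98,"tz": -0.01,"yaw": 0.05,"gripper": 0},{"tx": -0.72,"ty": 0.98,"tz": -0.01,"yaw": 0.05,"gripper": 0}]}}

```text
time_s: 26.6
tool_pos: [0.6835, -0.0855, 0.2258]
eef_rot: [0.001, 1.0, -0.002, -0.016]
ft_force: [-0.7, 0.0, -0.3]
finger_gap: 0.0932
gripper_force: 0.0
```

{"fn": "step_arm", "kwargs": {"moves": [{"tx": -0.38,"ty": 0.98,"tz": 0.01,"yaw": 0,"gripper": 0},{"tx": -0.38,"ty": 0.98,"tz": 0.01,"yaw": 0,"gripper": 0},{"tx": -0.38,"ty": 0.98,"tz": 0.01,"yaw": 0,"gripper": 0},{"tx": -0.38,"ty": 0.98,"tz": 0.01,"yaw": 0,"gripper": 0},{"tx": -0.38,"ty": 0.98,"tz": 0.01,"yaw": 0,"gripper": 0}]}}

```text
time_s: 27.22
tool_pos: [0.7409, 0.0607, 0.2222]
eef_rot: [0.002, 1.0, -0.003, -0.016]
ft_force: [0.3, 0.2, 0.0]
finger_gap: 0.0928
gripper_force: 0.0
```

```bash
cat >> h.py <<'E'
def cup(xy,z=0,c=None,name='cup1',g='cup'):
    c=c or camera('wrist');v=best(c,name,np.array(xy),z+(.04 if g=='cup' else 0),.05)
    if v is None: print('none',[(round(r['p'],2),ray(c,*r['location'],z+.04)[:2].round(3)) for r in regions_of(c,name)]);return None
    x,l=fit(g,[v],xy,z,False);print(name,x.round(4),round(l,3));return x
E
python3 - <<'E'
from h import *
s=sense();print(pose().round(4),s['eef_rot'].round(4),s['finger_gap'])
w=camera('wrist');save(w,'w7.png')
x=cup((.7044,.0749),c=w);cup((.6557,.1928),c=w,name='coaster',g='coaster')
if x is not None: plan([(x[0],x[1],.076,1.571)])
E
```

```text
[0.7409 0.0607 0.2222 1.5678] [ 0.0015  0.9999 -0.0025 -0.0155] 0.09278337102289488
cup1 [0.7048 0.0755] 0.037
none []
start [0.741  0.0613 0.2223] 1.5679
tx 0.212 ty 0.099 tz 0.98 yaw -0.006 rows>=4 -> [0.7048 0.0755 0.0763] 1.571
tx -0.0 ty 0.0 tz 0.002 yaw 0.0 rows>=2 -> [0.7048 0.0755 0.076 ] 1.571
```

View pics/w7.png

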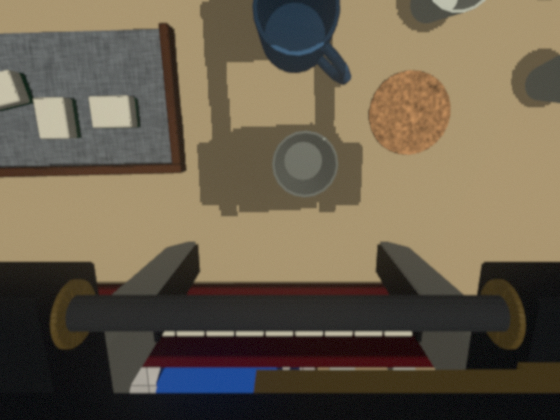

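The wrist view shows the cup at (305,163), the coaster at (410,112), the mug at (295,30), and three tiles in the tray at left. I grasp this cup.

{"fn": "step_arm", "kwargs": {"moves": [{"tx": 0.21,"ty": 0.1,"tz": 0.2,"yaw": 0,"gripper": 0},{"tx": 0.21,"ty": 0.1,"tz": 0.3,"yaw": 0,"gripper": 0},{"tx": 0.21,"ty": 0.1,"tz": 0.4,"yaw": 0,"gripper": 0},{"tx": 0.21,"ty": 0.1,"tz": 0.7,"yaw": 0,"gripper": 0},{"tx": 0.21,"ty": 0.1,"tz": 0.9,"yaw": 0,"gripper": 0},{"tx": 0.21,"ty": 0.1,"tz": 0.98,"yaw": 0,"gripper": 0},{"tx": 0.21,"ty": 0.1,"tz": 0.98,"yaw": 0,"gripper": 0},{"tx": 0.21,"ty": 0.1,"tz": 0.98,"yaw": 0,"gripper": 0}]}}

```text
time_s: 28.42
tool_pos: [0.706, 0.077, 0.0775]
eef_rot: [0.001, 1.0, -0.002, -0.015]
ft_force: [-0.1, -0.4, 1.0]
finger_gap: 0.0929
gripper_force: 0.0
```

{"fn": "step_arm", "kwargs": {"moves": [{"tx": 0,"ty": 0,"tz": 0,"yaw": 0,"gripper": 1},{"tx": 0,"ty": 0,"tz": 0,"yaw": 0,"gripper": 1},{"tx": 0,"ty": 0,"tz": 0,"yaw": 0,"gripper": 1},{"tx": 0,"ty": 0,"tz": 0,"yaw": 0,"gripper": 1},{"tx": 0,"ty": 0,"tz": 0,"yaw": 0,"gripper": 1}]}}

```text
time_s: 29.05
tool_pos: [0.7052, 0.0771, 0.0758]
eef_rot: [0.001, 1.0, -0.002, -0.016]
ft_force: [-0.4, 0.7, 0.3]
finger_gap: 0.0481
gripper_force: 0.0
```

Run:
```python
from h import *
s=sense();print(pose().round(4),s['ft_force'].round(2),s['finger_gap'],s['gripper_force'])
for n in ('top','scene'):
    c=camera(n);cup((.6557,.1928),c=c,name='coaster',g='coaster')
plan([(.6557,.1928,.2,1.571)])
```

```text
[0.7052 0.0771 0.0758 1.5695] [-0.36  0.74  0.31] 0.0481401817305596 0.0
none [(0.19, array([0.63 , 0.332]))]
coaster [0.6575 0.194 ] 0.035
start [0.7052 0.0771 0.0758] 1.5694
tx 0.357 ty 0.767 tz -0.821 yaw -0.003 rows>=4 -> [0.6557 0.1928 0.2001] 1.571
```

Run:
```python
from h import *
s=sense();print(s['finger_gap'],s['gripper_force'])
c=camera('scene');save({'frame':cv2.resize(c['frame'][180:350,180:420],None,fx=3,fy=3)},'s8.png')
```

```text
0.027627664433238934 0.0
```

View pics/s8.png

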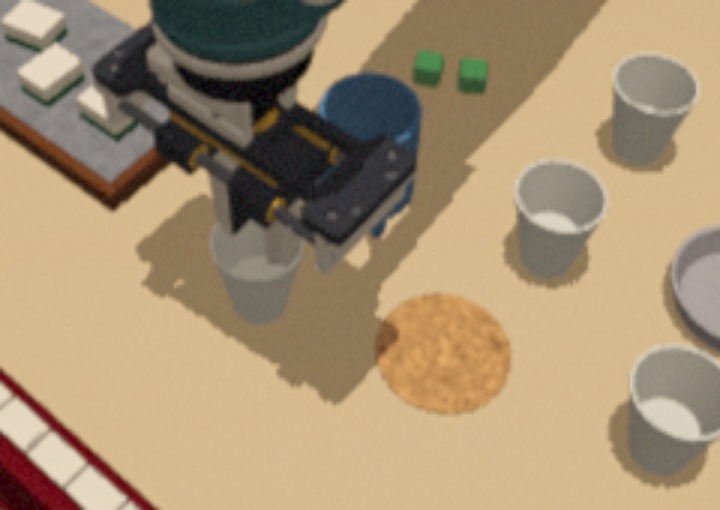

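Run:
```python
from h import *
w=camera('wrist');save(w,'w9.png')
s=sense();print(s['finger_gap'],s['gripper_force'],s['ft_force'].round(1))
c=camera('scene')
for g in (.031,.046,.06):
  print(g,[((proj(c,(.705,.077+k*g,.051))-[180,180])*3).round() for k in(-1,1)])
print(((proj(c,(.705,.0755,.072))-[180,180])*3).round(),((proj(c,(.705,.0755,.0))-[180,180])*3).round())
cup((.705,.0755),c=c);cup((.705,.0755),c=camera('top'));print(sense()['finger_gap'])
```

```text
0.019575509470133316 0.0 [-0.8 -0.3  0.2]
0.031 [array([224., 232.]), array([295., 283.])]
0.046 [array([208., 220.]), array([313., 296.])]
0.06 [array([193., 210.]), array([330., 308.])]
[256. 237.] [259. 300.]
cup1 [0.7082 0.0781] 0.345
none [(0.69, array([0.628, 0.332])), (0.61, array([0.385, 0.331]))]
0.0015140711453032858
```

View pics/w9.png

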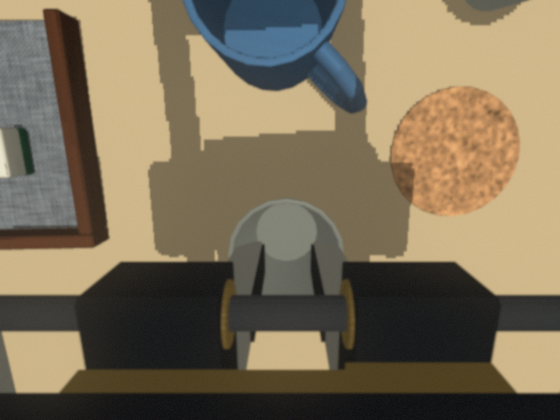

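Run:
```python
from h import *
c=camera('wrist')
s=sense();R=Ro.from_quat(s['eef_rot']).as_matrix();p=np.array(s['tool_pos'])
for g in (.0025,.093):
  for dz in (0,.01,.025):
    print(g,dz,[proj(c,p+R@np.array([tx,k*g/2,dz])).round() for k in(-1,1) for tx in (-.0075,.0075)])
print('rim',[proj(c,(.7048+a,.0755+b,.072)).round() for a,b in((-.031,0),(.031,0),(0,.031),(0,-.031))])
save({'frame':cv2.resize(c['frame'][180:400,180:400],None,fx=2.7,fy=2.7)},'w10.png')
print(sense()['finger_gap'],sense()['tool_pos'])
```

```text
0.0025 0 [array([286., 271.]), array([286., 244.]), array([291., 271.]), array([291., 244.])]
0.0025 0.01 [array([286., 264.]), array([286., 238.]), array([291., 264.]), array([291., 238.])]
0.0025 0.025 [array([286., 253.]), array([286., 230.]), array([290., 253.]), array([291., 230.])]
0.093 0 [array([200., 271.]), array([198., 244.]), array([377., 271.]), array([379., 244.])]
0.093 0.01 [array([205., 264.]), array([203., 238.]), array([372., 264.]), array([374., 238.])]
0.093 0.025 [array([211., 254.]), array([209., 230.]), array([366., 253.]), array([368., 229.])]
rim [array([285., 197.]), array([286., 308.]), array([344., 255.]), array([227., 255.])]
0.0003731631951673221 [0.70519312 0.07708251 0.07587236]
```

View pics/w10.png

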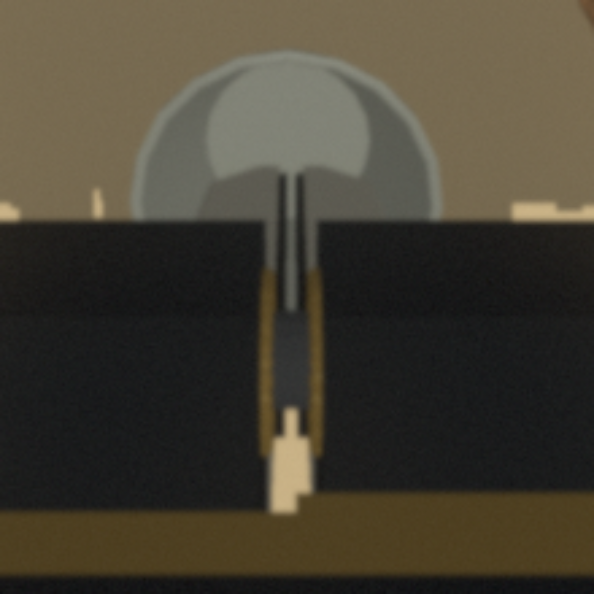

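The crop shows the closed fingertips ending at TCP height, just above the rim. So the tips do not reach 25 mm past the TCP. I reopen and go about 22 mm lower.

{"fn": "step_arm", "kwargs": {"moves": [{"tx": 0,"ty": -0.01,"tz": 0,"yaw": 0,"gripper": 0},{"tx": 0,"ty": -0.01,"tz": 0,"yaw": 0,"gripper": 0},{"tx": 0,"ty": -0.01,"tz": 0,"yaw": 0,"gripper": 0},{"tx": 0,"ty": -0.01,"tz": 0,"yaw": 0,"gripper": 0},{"tx": 0,"ty": -0.01,"tz": 0,"yaw": 0,"gripper": 0},{"tx": 0,"ty": -0.01,"tz": 0,"yaw": 0,"gripper": 0},{"tx": 0,"ty": -0.01,"tz": 0,"yaw": 0,"gripper": 0},{"tx": 0,"ty": -0.01,"tz": 0,"yaw": 0,"gripper": 0},{"tx": 0,"ty": -0.01,"tz": 0,"yaw": 0,"gripper": 0},{"tx": 0,"ty": -0.01,"tz": 0,"yaw": 0,"gripper": 0}]}}

```text
time_s: 30.95
tool_pos: [0.7052, 0.0756, 0.0758]
eef_rot: [0.001, 1.0, -0.002, -0.016]
ft_force: [-0.3, -0.1, 0.7]
finger_gap: 0.0919
gripper_force: 0.0
```

Run:
```python
from h import *
s=sense();print(pose().round(4),s['ft_force'].round(2),s['finger_gap'],s['gripper_force'])
plan([(.7048,.0755,.054,1.571)])
```

```text
[0.7052 0.0756 0.0758 1.5695] [-0.25 -0.12  0.7 ] 0.09192004704673994 0.0
start [0.7052 0.0756 0.0758] 1.5695
tx -0.002 ty 0.0 tz 0.146 yaw -0.003 rows>=2 -> [0.7048 0.0755 0.0539] 1.571
```

{"fn": "step_arm", "kwargs": {"moves": [{"tx": 0,"ty": 0,"tz": 0.07,"yaw": 0,"gripper": 0},{"tx": 0,"ty": 0,"tz": 0.145,"yaw": 0,"gripper": 0},{"tx": 0,"ty": 0,"tz": 0.145,"yaw": 0,"gripper": 0},{"tx": 0,"ty": 0,"tz": 0.145,"yaw": 0,"gripper": 1},{"tx": 0,"ty": 0,"tz": 0.145,"yaw": 0,"gripper": 1},{"tx": 0,"ty": 0,"tz": 0.145,"yaw": 0,"gripper": 1},{"tx": 0,"ty": 0,"tz": 0.145,"yaw": 0,"gripper": 1},{"tx": 0,"ty": 0,"tz": 0.145,"yaw": 0,"gripper": 1},{"tx": 0,"ty": 0,"tz": 0.145,"yaw": 0,"gripper": 1}]}}

```text
time_s: 32.08
tool_pos: [0.7046, 0.0756, 0.0543]
eef_rot: [0.001, 1.0, -0.002, -0.015]
ft_force: [0.4, 1.8, 1.9]
finger_gap: 0.0601
gripper_force: 30.0
```

{"fn": "step_arm", "kwargs": {"moves": [{"tx": 0,"ty": 0,"tz": -0.1,"yaw": 0,"gripper": 1},{"tx": 0,"ty": 0,"tz": -0.25,"yaw": 0,"gripper": 1},{"tx": 0,"ty": 0,"tz": -0.45,"yaw": 0,"gripper": 1},{"tx": 0,"ty": 0,"tz": -0.6,"yaw": 0,"gripper": 1},{"tx": 0,"ty": 0,"tz": -0.6,"yaw": 0,"gripper": 1},{"tx": 0,"ty": 0,"tz": -0.6,"yaw": 0,"gripper": 1}]}}

```text
time_s: 32.83
tool_pos: [0.707, 0.0759, 0.1431]
eef_rot: [0.001, 1.0, -0.002, -0.016]
ft_force: [-0.8, 0.2, -2.7]
finger_gap: 0.0604
gripper_force: 30.0
```

Run:
```python
from h import *
s=sense();print(pose().round(4),s['ft_force'].round(2),s['finger_gap'],s['gripper_force'])
w=camera('wrist')
for r in regions_of(w,'coaster')[:2]:
    print(r['p'],ray(w,*r['location'],.003)[:2])
    (u,v),ax,an=cv2.fitEllipse(cv2.convexHull(cv2.findNonZero(r['pixels'].astype(np.uint8))));print(ray(w,u,v,.003)[:2],ax)
plan([(.657,.193,.12,1.571)])
c=camera('scene');cup((.7048,.0755),z=s['tool_pos'][2]-.054,c=c)
```

```text
[0.707  0.0759 0.1431 1.5694] [-0.79  0.25 -2.75] 0.060408858034945424 29.999568019737026
0.72 [0.65145557 0.1954276 ]
[0.65356313 0.19291173] (97.08279418945312, 105.27605438232422)
start [0.7068 0.0758 0.1426] 1.5695
tx 0.328 ty 0.781 tz 0.158 yaw -0.003 rows>=4 -> [0.657  0.1929 0.12  ] 1.571
cup1 [0.7105 0.0769] 0.33
```

{"fn": "step_arm", "kwargs": {"moves": [{"tx": 0.1,"ty": 0.25,"tz": 0,"yaw": 0,"gripper": 1},{"tx": 0.25,"ty": 0.5,"tz": 0,"yaw": 0,"gripper": 1},{"tx": 0.345,"ty": 0.7,"tz": 0.1,"yaw": 0,"gripper": 1},{"tx": 0.345,"ty": 0.78,"tz": 0.16,"yaw": 0,"gripper": 1},{"tx": 0.345,"ty": 0.78,"tz": 0.16,"yaw": 0,"gripper": 1},{"tx": 0.345,"ty": 0.78,"tz": 0.16,"yaw": 0,"gripper": 1}]}}

```text
time_s: 33.78
tool_pos: [0.6556, 0.192, 0.1213]
eef_rot: [0.001, 1.0, -0.002, -0.016]
ft_force: [0.2, 0.8, -1.1]
finger_gap: 0.0603
gripper_force: 30.0
```

Run:
```python
from h import *
plan([(.6545,.193,.0578,1.571)])
w=camera('wrist')
for r in regions_of(w,'coaster')[:2]:
    print(r['p'],ray(w,*r['location'],.003)[:2])
    m=cv2.findNonZero(r['pixels'].astype(np.uint8))[:,0,:];P=np.array([ray(w,*q,.003)[:2] for q in m]);print(P.min(0),P.max(0))
```

```text
start [0.6556 0.192  0.1213] 1.5688
tx -0.006 ty 0.009 tz 0.423 yaw -0.004 rows>=3 -> [0.6545 0.193  0.0579] 1.571
0.62 [0.63861696 0.19519482]
[0.61039571 0.14849798] [0.67263717 0.23773179]
```

{"fn": "step_arm", "kwargs": {"moves": [{"tx": -0.01,"ty": 0.008,"tz": 0.15,"yaw": 0,"gripper": 1},{"tx": -0.01,"ty": 0.008,"tz": 0.28,"yaw": 0,"gripper": 1},{"tx": -0.01,"ty": 0.008,"tz": 0.37,"yaw": 0,"gripper": 1},{"tx": -0.01,"ty": 0.008,"tz": 0.41,"yaw": 0,"gripper": 1},{"tx": -0.01,"ty": 0.008,"tz": 0.425,"yaw": 0,"gripper": 1},{"tx": -0.01,"ty": 0.008,"tz": 0.425,"yaw": 0,"gripper": 1},{"tx": -0.01,"ty": 0.008,"tz": 0.425,"yaw": 0,"gripper": 0.25},{"tx": -0.01,"ty": 0.008,"tz": 0.425,"yaw": 0,"gripper": 0.1},{"tx": -0.01,"ty": 0.008,"tz": 0.425,"yaw": 0,"gripper": 0},{"tx": -0.01,"ty": 0.008,"tz": 0.425,"yaw": 0,"gripper": 0}]}}

```text
time_s: 35.12
tool_pos: [0.6545, 0.1938, 0.0575]
eef_rot: [0.001, 1.0, -0.002, -0.016]
ft_force: [-0.2, 0.0, 0.6]
finger_gap: 0.092
gripper_force: 0.0
```

{"fn": "step_arm", "kwargs": {"moves": [{"tx": 0,"ty": 0,"tz": -0.15,"yaw": 0,"gripper": 0},{"tx": 0,"ty": 0,"tz": -0.5,"yaw": 0,"gripper": 0},{"tx": 0,"ty": 0,"tz": -0.9,"yaw": 0,"gripper": 0},{"tx": -0.3,"ty": 0,"tz": -0.9,"yaw": 0,"gripper": 0},{"tx": -0.3,"ty": 0,"tz": -0.9,"yaw": 0,"gripper": 0}]}}

```text
time_s: 35.75
tool_pos: [0.7054, 0.1941, 0.1921]
eef_rot: [0.001, 1.0, -0.002, -0.015]
ft_force: [0.9, 0.1, -0.8]
finger_gap: 0.0928
gripper_force: 0.0
```

Run:
```python
from h import *
s=sense();print(pose().round(4),s['ft_force'].round(2),s['finger_gap'],s['gripper_force'])
w=camera('wrist');cup((.655,.193),z=.003,c=w);x=cup((.5466,.2035),c=w)
for r in regions_of(w,'coaster')[:1]:
    m=cv2.findNonZero(r['pixels'].astype(np.uint8))[:,0,:];P=np.array([ray(w,*q,.003)[:2] for q in m]);print(P.min(0),P.max(0))
plan([(.60,.2035,.2,1.571)])
```

```text
[0.7054 0.1941 0.1921 1.5689] [ 0.88  0.07 -0.77] 0.09275040223797341 0.0
cup1 [0.6551 0.1939] 0.028
cup1 [0.5462 0.2038] 0.019
[0.61008776 0.1491451 ] [0.69943576 0.23706293]
start [0.7031 0.1944 0.1915] 1.5696
tx 0.689 ty 0.06 tz -0.036 yaw -0.003 rows>=3 -> [0.6    0.2035 0.2   ] 1.571
```

{"fn": "step_arm", "kwargs": {"moves": [{"tx": 0.69,"ty": 0.06,"tz": 0,"yaw": 0,"gripper": 0},{"tx": 0.69,"ty": 0.06,"tz": 0,"yaw": 0,"gripper": 0},{"tx": 0.69,"ty": 0.06,"tz": 0,"yaw": 0,"gripper": 0},{"tx": 0.69,"ty": 0.06,"tz": 0,"yaw": 0,"gripper": 0}]}}

```text
time_s: 36.45
tool_pos: [0.6002, 0.2035, 0.1947]
eef_rot: [0.001, 1.0, -0.002, -0.015]
ft_force: [-0.3, -0.3, -0.1]
finger_gap: 0.0929
gripper_force: 0.0
```

Run:
```python
from h import *
x=cup((.5462,.2038));plan([(x[0],x[1],.10,1.571),(x[0],x[1],.054,1.571)])
```

```text
cup1 [0.5467 0.2042] 0.023
start [0.6007 0.2033 0.1941] 1.5693
tx 0.34 ty 0.008 tz 0.638 yaw -0.003 rows>=3 -> [0.5467 0.2042 0.1   ] 1.571
tx -0.01 ty 0.001 tz 0.307 yaw -0.0 rows>=2 -> [0.5468 0.2041 0.0539] 1.571
```

{"fn": "step_arm", "kwargs": {"moves": [{"tx": 0.34,"ty": 0.008,"tz": 0.2,"yaw": 0,"gripper": 0},{"tx": 0.34,"ty": 0.008,"tz": 0.4,"yaw": 0,"gripper": 0},{"tx": 0.33,"ty": 0.008,"tz": 0.65,"yaw": 0,"gripper": 0},{"tx": 0.33,"ty": 0.008,"tz": 0.85,"yaw": 0,"gripper": 0},{"tx": 0.33,"ty": 0.008,"tz": 0.945,"yaw": 0,"gripper": 0},{"tx": 0.33,"ty": 0.008,"tz": 0.945,"yaw": 0,"gripper": 0},{"tx": 0.33,"ty": 0.008,"tz": 0.945,"yaw": 0,"gripper": 0},{"tx": 0.33,"ty": 0.008,"tz": 0.945,"yaw": 0,"gripper": 1},{"tx": 0.33,"ty": 0.008,"tz": 0.945,"yaw": 0,"gripper": 1},{"tx": 0.33,"ty": 0.008,"tz": 0.945,"yaw": 0,"gripper": 1},{"tx": 0.33,"ty": 0.008,"tz": 0.945,"yaw": 0,"gripper": 1},{"tx": 0.33,"ty": 0.008,"tz": 0.945,"yaw": 0,"gripper": 1},{"tx": 0.33,"ty": 0.008,"tz": 0.945,"yaw": 0,"gripper": 1}]}}

```text
time_s: 38.17
tool_pos: [0.5464, 0.2042, 0.0541]
eef_rot: [0.001, 1.0, -0.002, -0.016]
ft_force: [-0.0, 1.3, 1.6]
finger_gap: 0.0597
gripper_force: 30.0
```

{"fn": "step_arm", "kwargs": {"moves": [{"tx": 0,"ty": 0,"tz": -0.1,"yaw": 0,"gripper": 1},{"tx": 0,"ty": 0,"tz": -0.3,"yaw": 0,"gripper": 1},{"tx": 0,"ty": 0,"tz": -0.55,"yaw": 0,"gripper": 1},{"tx": 0,"ty": 0,"tz": -0.75,"yaw": 0,"gripper": 1},{"tx": 0,"ty": 0,"tz": -0.85,"yaw": 0,"gripper": 1},{"tx": 0,"ty": 0,"tz": -0.85,"yaw": 0,"gripper": 1}]}}

```text
time_s: 38.92
tool_pos: [0.5506, 0.2047, 0.1821]
eef_rot: [0.001, 1.0, -0.002, -0.015]
ft_force: [0.2, -0.2, -1.9]
finger_gap: 0.0596
gripper_force: 30.0
```

Run:
```python
from h import *
s=sense();print(pose().round(4),s['ft_force'].round(2),s['finger_gap'],s['gripper_force'])
plan([(.6551,.1939,.178,1.571),(.6551,.1939,.0835,1.571)])
```

```text
[0.5506 0.2047 0.1821 1.5694] [ 0.18 -0.2  -1.9 ] 0.0595560401006141 29.999700367916375
start [0.5506 0.2047 0.1821] 1.5694
tx -0.697 ty -0.071 tz 0.007 yaw -0.003 rows>=3 -> [0.655  0.1939 0.178 ] 1.571
tx -0.019 ty 0.003 tz 0.63 yaw -0.0 rows>=3 -> [0.6551 0.194  0.0835] 1.571
```

{"fn": "step_arm", "kwargs": {"moves": [{"tx": -0.2,"ty": -0.02,"tz": 0,"yaw": 0,"gripper": 1},{"tx": -0.4,"ty": -0.04,"tz": 0,"yaw": 0,"gripper": 1},{"tx": -0.6,"ty": -0.06,"tz": 0,"yaw": 0,"gripper": 1},{"tx": -0.7,"ty": -0.07,"tz": 0,"yaw": 0,"gripper": 1},{"tx": -0.7,"ty": -0.07,"tz": 0,"yaw": 0,"gripper": 1},{"tx": -0.7,"ty": -0.07,"tz": 0,"yaw": 0,"gripper": 1},{"tx": -0.7,"ty": -0.07,"tz": 0.1,"yaw": 0,"gripper": 1},{"tx": -0.71,"ty": -0.07,"tz": 0.2,"yaw": 0,"gripper": 1},{"tx": -0.71,"ty": -0.07,"tz": 0.3,"yaw": 0,"gripper": 1},{"tx": -0.715,"ty": -0.07,"tz": 0.4,"yaw": 0,"gripper": 1},{"tx": -0.715,"ty": -0.07,"tz": 0.5,"yaw": 0,"gripper": 1},{"tx": -0.715,"ty": -0.07,"tz": 0.55,"yaw": 0,"gripper": 1},{"tx": -0.715,"ty": -0.07,"tz": 0.6,"yaw": 0,"gripper": 1},{"tx": -0.715,"ty": -0.07,"tz": 0.625,"yaw": 0,"gripper": 1},{"tx": -0.715,"ty": -0.07,"tz": 0.625,"yaw": 0,"gripper": 1}]}}

```text
time_s: 40.8
tool_pos: [0.6546, 0.1936, 0.0844]
eef_rot: [0.001, 1.0, -0.002, -0.016]
ft_force: [-0.3, -0.4, -1.7]
finger_gap: 0.0597
gripper_force: 30.0
```

Run:
```python
from h import *
s=sense();print(pose().round(4),s['ft_force'].round(2),s['finger_gap'],s['gripper_force'])
```

```text
[0.6546 0.1936 0.0844 1.5695] [-0.26 -0.41 -1.7 ] 0.05968098616269486 29.999603214673698
```

{"fn": "step_arm", "kwargs": {"moves": [{"tx": 0,"ty": 0,"tz": 0.01,"yaw": 0,"gripper": 1},{"tx": 0,"ty": 0,"tz": 0.01,"yaw": 0,"gripper": 1},{"tx": 0,"ty": 0,"tz": 0.01,"yaw": 0,"gripper": 0.25},{"tx": 0,"ty": 0,"tz": 0.01,"yaw": 0,"gripper": 0.1},{"tx": 0,"ty": 0,"tz": 0.01,"yaw": 0,"gripper": 0},{"tx": 0,"ty": 0,"tz": 0.01,"yaw": 0,"gripper": 0},{"tx": 0,"ty": 0,"tz": -0.2,"yaw": 0,"gripper": 0},{"tx": 0,"ty": 0,"tz": -0.5,"yaw": 0,"gripper": 0},{"tx": -0.1,"ty": 0.3,"tz": -0.9,"yaw": 0,"gripper": 0},{"tx": -0.2,"ty": 0.6,"tz": -0.9,"yaw": 0,"gripper": 0},{"tx": -0.2,"ty": 0.7,"tz": -0.9,"yaw": 0,"gripper": 0},{"tx": -0.2,"ty": 0.7,"tz": -0.9,"yaw": 0,"gripper": 0}]}}

```text
time_s: 42.3
tool_pos: [0.6885, 0.2997, 0.2169]
eef_rot: [0.0, 1.0, -0.003, -0.016]
ft_force: [-0.1, 0.3, -1.1]
finger_gap: 0.0933
gripper_force: 0.0
```

Run:
```python
from h import *
s=sense();print(pose().round(4),s['ft_force'].round(2),s['finger_gap'])
w=camera('wrist');save(w,'w11.png');x=cup((.625,.334),c=w)
p=cup((.655,.194),z=.029,c=w)
print([proj(w,(.655+a,.194+b,.101)).round() for a,b in((-.031,0),(.031,0),(0,.031),(0,-.031))])
plan([(x[0],x[1],.10,1.571),(x[0],x[1],.054,1.571)])
```

```text
[0.6885 0.2997 0.2169 1.5707] [-0.13  0.32 -1.13] 0.09332873588453457
cup1 [0.6242 0.3335] 0.026
cup1 [0.6553 0.1935] 0.035
[array([159., 132.]), array([165., 207.]), array([199., 171.]), array([125., 171.])]
start [0.6887 0.2979 0.2175] 1.5687
tx 0.406 ty 0.24 tz 0.795 yaw -0.004 rows>=4 -> [0.6241 0.3335 0.1001] 1.571
tx -0.01 ty 0.002 tz 0.307 yaw -0.0 rows>=2 -> [0.6242 0.3335 0.054 ] 1.571
```

View pics/w11.png

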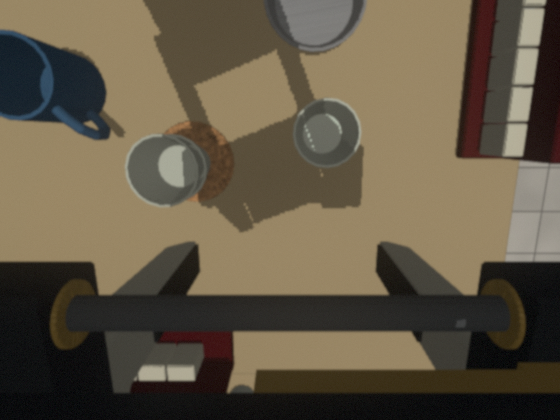

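Run:
```python
from h import *
w=camera('wrist');s=camera('scene')
G['stack']=[cone(.018,.031,.072)]
for c,n in ((w,'w'),(s,'s')):
    v=best(c,'cup1',np.array((.655,.194)),.06)
    if v is None: continue
    ys,xs=np.nonzero(v[1]);print(n,xs.min(),xs.max(),ys.min(),ys.max())
    for z in (.026,.029,.034,.04,.046):
        G['stack']=[cone(.018,.031,.072),cone(.018,.031,.072)-[0,0,z-.003]]
        x,l=fit('stack',[v],(.655,.194),z,False);print(z,x.round(4),round(l,4))
x=(.6242,.3335);v=best(w,'cup1',np.array(x),.04)
for z in (-.005,0,.005): print(z,*fit('cup',[v],x,z,False))
```

```text
w 127 205 134 205
0.026 [0.6555 0.1918] 0.0887
0.029 [0.6553 0.193 ] 0.1136
0.034 [0.6546 0.1958] 0.1528
0.04 [0.6544 0.1988] 0.1965
0.046 [0.6544 0.2012] 0.2373
s 316 346 280 304
0.026 [0.6579 0.1948] 0.7468
0.029 [0.6578 0.1955] 0.7527
0.034 [0.6584 0.1955] 0.7633
0.04 [0.6577 0.1954] 0.7739
0.046 [0.6585 0.1955] 0.7838
-0.005 [0.62427197 0.33384737] 0.031127214431762695
0 [0.62430516 0.33302167] 0.05807137489318848
0.005 [0.62437784 0.33222604] 0.08738201856613159
```

The wrist view shows two nested cups on the coaster at (166,170), the next cup at (328,132) and the ashtray at (315,15), clear of the fingers. I pick the next cup.

{"fn": "step_arm", "kwargs": {"moves": [{"tx": 0.41,"ty": 0.24,"tz": 0.1,"yaw": 0,"gripper": 0},{"tx": 0.41,"ty": 0.24,"tz": 0.3,"yaw": 0,"gripper": 0},{"tx": 0.41,"ty": 0.24,"tz": 0.6,"yaw": 0,"gripper": 0},{"tx": 0.405,"ty": 0.24,"tz": 0.8,"yaw": 0,"gripper": 0},{"tx": 0.405,"ty": 0.24,"tz": 0.8,"yaw": 0,"gripper": 0},{"tx": 0.405,"ty": 0.24,"tz": 0.8,"yaw": 0,"gripper": 0}]}}

```text
time_s: 43.45
tool_pos: [0.6251, 0.3348, 0.1015]
eef_rot: [0.001, 1.0, -0.002, -0.015]
ft_force: [-0.4, 0.1, 0.1]
finger_gap: 0.0929
gripper_force: 0.0
```

{"fn": "step_arm", "kwargs": {"moves": [{"tx": -0.01,"ty": 0,"tz": 0.15,"yaw": 0,"gripper": 0},{"tx": -0.01,"ty": 0,"tz": 0.3,"yaw": 0,"gripper": 0},{"tx": -0.01,"ty": 0,"tz": 0.3,"yaw": 0,"gripper": 0},{"tx": -0.01,"ty": 0,"tz": 0.3,"yaw": 0,"gripper": 0},{"tx": -0.01,"ty": 0,"tz": 0.3,"yaw": 0,"gripper": 1},{"tx": -0.01,"ty": 0,"tz": 0.3,"yaw": 0,"gripper": 1},{"tx": -0.01,"ty": 0,"tz": 0.3,"yaw": 0,"gripper": 1},{"tx": -0.01,"ty": 0,"tz": 0.3,"yaw": 0,"gripper": 1},{"tx": -0.01,"ty": 0,"tz": 0.3,"yaw": 0,"gripper": 1},{"tx": -0.01,"ty": 0,"tz": 0.3,"yaw": 0,"gripper": 1}]}}

```text
time_s: 44.7
tool_pos: [0.6247, 0.3345, 0.0548]
eef_rot: [0.001, 1.0, -0.002, -0.016]
ft_force: [-0.3, -1.0, 1.7]
finger_gap: 0.0592
gripper_force: 30.0
```

{"fn": "step_arm", "kwargs": {"moves": [{"tx": 0,"ty": 0,"tz": -0.1,"yaw": 0,"gripper": 1},{"tx": 0,"ty": 0,"tz": -0.3,"yaw": 0,"gripper": 1},{"tx": 0,"ty": 0,"tz": -0.55,"yaw": 0,"gripper": 1},{"tx": 0,"ty": 0,"tz": -0.8,"yaw": 0,"gripper": 1},{"tx": 0,"ty": 0,"tz": -0.98,"yaw": 0,"gripper": 1},{"tx": 0,"ty": 0,"tz": -0.98,"yaw": 0,"gripper": 1},{"tx": 0,"ty": 0,"tz": -0.98,"yaw": 0,"gripper": 1}]}}

```text
time_s: 45.58
tool_pos: [0.6289, 0.335, 0.2003]
eef_rot: [0.001, 1.0, -0.003, -0.016]
ft_force: [-0.8, 0.0, -2.4]
finger_gap: 0.059
gripper_force: 30.0
```

Run:
```python
from h import *
s=sense();print(pose().round(4),s['ft_force'].round(2),s['finger_gap'],s['gripper_force'])
plan([(.6551,.1936,.2,1.571),(.6551,.1936,.1085,1.571)])
```

```text
[0.6289 0.335  0.2003 1.5695] [-0.82  0.04 -2.36] 0.05903258090273059 29.96358872561359
start [0.6289 0.335  0.2003] 1.5695
tx -0.176 ty -0.943 tz 0.002 yaw -0.003 rows>=4 -> [0.655  0.1935 0.1999] 1.571
tx -0.02 ty 0.004 tz 0.609 yaw 0.0 rows>=3 -> [0.6551 0.1937 0.1085] 1.571
```

{"fn": "step_arm", "kwargs": {"moves": [{"tx": -0.05,"ty": -0.2,"tz": 0,"yaw": 0,"gripper": 1},{"tx": -0.1,"ty": -0.45,"tz": 0,"yaw": 0,"gripper": 1},{"tx": -0.15,"ty": -0.7,"tz": 0,"yaw": 0,"gripper": 1},{"tx": -0.18,"ty": -0.88,"tz": 0,"yaw": 0,"gripper": 1},{"tx": -0.18,"ty": -0.943,"tz": 0,"yaw": 0,"gripper": 1},{"tx": -0.18,"ty": -0.943,"tz": 0,"yaw": 0,"gripper": 1},{"tx": -0.18,"ty": -0.943,"tz": 0,"yaw": 0,"gripper": 1},{"tx": -0.185,"ty": -0.943,"tz": 0.12,"yaw": 0,"gripper": 1},{"tx": -0.19,"ty": -0.94,"tz": 0.24,"yaw": 0,"gripper": 1},{"tx": -0.195,"ty": -0.94,"tz": 0.35,"yaw": 0,"gripper": 1},{"tx": -0.2,"ty": -0.94,"tz": 0.45,"yaw": 0,"gripper": 1},{"tx": -0.2,"ty": -0.94,"tz": 0.53,"yaw": 0,"gripper": 1},{"tx": -0.2,"ty": -0.94,"tz": 0.58,"yaw": 0,"gripper": 1},{"tx": -0.2,"ty": -0.94,"tz": 0.6,"yaw": 0,"gripper": 1},{"tx": -0.2,"ty": -0.94,"tz": 0.6,"yaw": 0,"gripper": 1}]}}

```text
time_s: 47.45
tool_pos: [0.6563, 0.1938, 0.1116]
eef_rot: [0.001, 1.0, -0.002, -0.015]
ft_force: [0.4, -0.0, -1.7]
finger_gap: 0.059
gripper_force: 30.0
```

Run:
```python
from h import *
s=sense();print(pose().round(4),s['ft_force'].round(2),s['finger_gap'],s['gripper_force'])
```

```text
[0.6563 0.1938 0.1116 1.5695] [ 0.4  -0.02 -1.7 ] 0.05896343682943403 29.966063379306433
```

{"fn": "step_arm", "kwargs": {"moves": [{"tx": 0,"ty": 0,"tz": 0.01,"yaw": 0,"gripper": 1},{"tx": 0,"ty": 0,"tz": 0.01,"yaw": 0,"gripper": 1},{"tx": 0,"ty": 0,"tz": 0.01,"yaw": 0,"gripper": 0.25},{"tx": 0,"ty": 0,"tz": 0.01,"yaw": 0,"gripper": 0.1},{"tx": 0,"ty": 0,"tz": 0.01,"yaw": 0,"gripper": 0},{"tx": 0,"ty": 0,"tz": 0.01,"yaw": 0,"gripper": 0},{"tx": 0,"ty": 0,"tz": -0.2,"yaw": 0,"gripper": 0},{"tx": 0,"ty": 0,"tz": -0.5,"yaw": 0,"gripper": 0},{"tx": 0,"ty": 0,"tz": -0.8,"yaw": 0,"gripper": 0},{"tx": 0.4,"ty": 0,"tz": -0.8,"yaw": 0,"gripper": 0},{"tx": 0.7,"ty": 0,"tz": -0.8,"yaw": 0,"gripper": 0},{"tx": 0.7,"ty": 0,"tz": -0.8,"yaw": 0,"gripper": 0}]}}

```text
time_s: 48.95
tool_pos: [0.5532, 0.1946, 0.2357]
eef_rot: [0.0, 1.0, -0.002, -0.015]
ft_force: [0.5, -0.5, 0.5]
finger_gap: 0.0928
gripper_force: 0.0
```

{"fn": "step_arm", "kwargs": {"moves": [{"tx": 0.6,"ty": 0.05,"tz": 0,"yaw": 0,"gripper": 0},{"tx": 0.6,"ty": 0.05,"tz": 0,"yaw": 0,"gripper": 0},{"tx": 0.6,"ty": 0.05,"tz": 0,"yaw": 0,"gripper": 0},{"tx": 0.6,"ty": 0.05,"tz": 0,"yaw": 0,"gripper": 0}]}}

```text
time_s: 49.45
tool_pos: [0.4659, 0.2021, 0.2374]
eef_rot: [0.001, 1.0, -0.002, -0.015]
ft_force: [-0.4, -0.9, 0.1]
finger_gap: 0.0931
gripper_force: 0.0
```

Run:
```python
from h import *
s=sense();print(pose().round(4),s['ft_force'].round(2),s['finger_gap'])
w=camera('wrist');x=cup((.4135,.2006),c=w)
t=camera('top')
for r in regions_of(t,'tile1')[:6]: print(round(r['p'],2),ray(t,*r['location'],.02)[:2].round(3))
c=camera('scene');save({'frame':cv2.resize(c['frame'][190:350,180:420],None,fx=3,fy=3)},'s12.png')
plan([(x[0],x[1],.10,1.571),(x[0],x[1],.054,1.571)])
```

```text
[0.4659 0.2021 0.2374 1.5693] [-0.44 -0.89  0.08] 0.09308030411683774
cup1 [0.414  0.2013] 0.022
0.85 [ 0.621 -0.244]
0.72 [ 0.658 -0.181]
0.68 [ 0.655 -0.123]
start [0.4656 0.2019 0.237 ] 1.569
tx 0.314 ty -0.0 tz 0.924 yaw -0.004 rows>=4 -> [0.4141 0.2013 0.1   ] 1.571
tx -0.009 ty 0.001 tz 0.306 yaw 0.0 rows>=2 -> [0.414  0.2012 0.0541] 1.571
```

View pics/s12.png

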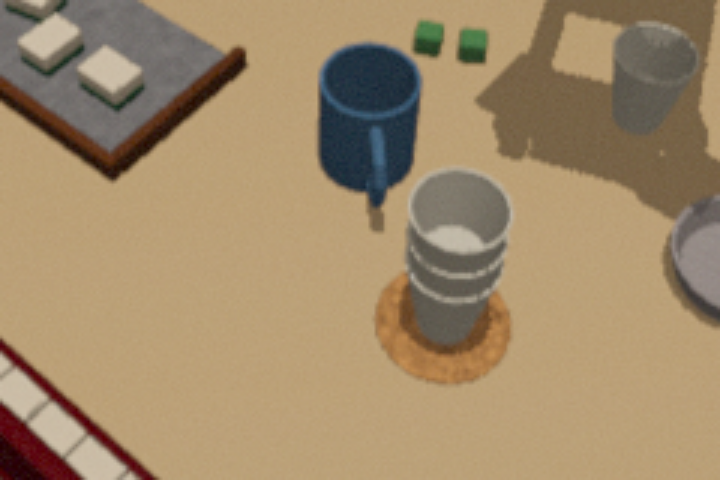

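The crop shows three cups nested straight and evenly on the coaster at about (455,260), with the mug and dice in place. That was one picture over the 14-picture limit, so from here I work from numbers only. I pick the fourth cup.

{"fn": "step_arm", "kwargs": {"moves": [{"tx": 0.315,"ty": 0,"tz": 0.1,"yaw": 0,"gripper": 0},{"tx": 0.315,"ty": 0,"tz": 0.4,"yaw": 0,"gripper": 0},{"tx": 0.315,"ty": 0,"tz": 0.7,"yaw": 0,"gripper": 0},{"tx": 0.315,"ty": 0,"tz": 0.92,"yaw": 0,"gripper": 0},{"tx": 0.315,"ty": 0,"tz": 0.92,"yaw": 0,"gripper": 0},{"tx": 0.315,"ty": 0,"tz": 0.92,"yaw": 0,"gripper": 0}]}}

```text
time_s: 50.45
tool_pos: [0.4142, 0.2017, 0.1024]
eef_rot: [0.001, 1.0, -0.002, -0.015]
ft_force: [0.2, 0.3, 0.3]
finger_gap: 0.0931
gripper_force: 0.0
```

{"fn": "step_arm", "kwargs": {"moves": [{"tx": -0.01,"ty": 0,"tz": 0.15,"yaw": 0,"gripper": 0},{"tx": -0.01,"ty": 0,"tz": 0.31,"yaw": 0,"gripper": 0},{"tx": -0.01,"ty": 0,"tz": 0.31,"yaw": 0,"gripper": 0},{"tx": -0.01,"ty": 0,"tz": 0.31,"yaw": 0,"gripper": 0},{"tx": -0.01,"ty": 0,"tz": 0.31,"yaw": 0,"gripper": 1},{"tx": -0.01,"ty": 0,"tz": 0.31,"yaw": 0,"gripper": 1},{"tx": -0.01,"ty": 0,"tz": 0.31,"yaw": 0,"gripper": 1},{"tx": -0.01,"ty": 0,"tz": 0.31,"yaw": 0,"gripper": 1},{"tx": -0.01,"ty": 0,"tz": 0.31,"yaw": 0,"gripper": 1},{"tx": -0.01,"ty": 0,"tz": 0.31,"yaw": 0,"gripper": 1}]}}

```text
time_s: 51.7
tool_pos: [0.4136, 0.2014, 0.0545]
eef_rot: [0.001, 1.0, -0.002, -0.016]
ft_force: [-0.7, 0.9, 2.1]
finger_gap: 0.0605
gripper_force: 30.0
```

{"fn": "step_arm", "kwargs": {"moves": [{"tx": 0,"ty": 0,"tz": -0.1,"yaw": 0,"gripper": 1},{"tx": 0,"ty": 0,"tz": -0.3,"yaw": 0,"gripper": 1},{"tx": 0,"ty": 0,"tz": -0.55,"yaw": 0,"gripper": 1},{"tx": 0,"ty": 0,"tz": -0.8,"yaw": 0,"gripper": 1},{"tx": 0,"ty": 0,"tz": -1,"yaw": 0,"gripper": 1},{"tx": 0,"ty": 0,"tz": -1,"yaw": 0,"gripper": 1},{"tx": 0,"ty": 0,"tz": -1,"yaw": 0,"gripper": 1}]}}

```text
time_s: 52.58
tool_pos: [0.4179, 0.2018, 0.2036]
eef_rot: [0.001, 1.0, -0.003, -0.016]
ft_force: [0.4, -1.4, -1.8]
finger_gap: 0.0604
gripper_force: 30.0
```

Run:
```python
from h import *
s=sense();print(pose().round(4),s['ft_force'].round(2),s['finger_gap'],s['gripper_force'])
plan([(.6555,.1936,.225,1.571),(.6555,.1936,.1355,1.571)])
```

```text
[0.4179 0.2018 0.2036 1.5694] [ 0.4  -1.38 -1.76] 0.060392192602027196 29.99975253104875
start [0.4179 0.2018 0.2036] 1.5694
tx -0.98 ty -0.033 tz -0.12 yaw -0.002 rows>=4 -> [0.5654 0.1967 0.2169] 1.57
tx -0.598 ty -0.021 tz -0.073 yaw -0.001 rows>=3 -> [0.6554 0.1936 0.225 ] 1.571
tx -0.02 ty 0.003 tz 0.596 yaw -0.0 rows>=3 -> [0.6556 0.1936 0.1355] 1.571
```

{"fn": "step_arm", "kwargs": {"moves": [{"tx": -0.2,"ty": -0.01,"tz": -0.05,"yaw": 0,"gripper": 1},{"tx": -0.45,"ty": -0.02,"tz": -0.1,"yaw": 0,"gripper": 1},{"tx": -0.7,"ty": -0.03,"tz": -0.12,"yaw": 0,"gripper": 1},{"tx": -0.9,"ty": -0.03,"tz": -0.12,"yaw": 0,"gripper": 1},{"tx": -0.98,"ty": -0.03,"tz": -0.12,"yaw": 0,"gripper": 1},{"tx": -0.98,"ty": -0.03,"tz": -0.12,"yaw": 0,"gripper": 1}]}}

```text
time_s: 53.32
tool_pos: [0.5654, 0.1972, 0.2166]
eef_rot: [0.001, 1.0, -0.003, -0.017]
ft_force: [-0.2, -0.0, -1.5]
finger_gap: 0.06
gripper_force: 30.0
```

{"fn": "step_arm", "kwargs": {"moves": [{"tx": -0.2,"ty": -0.02,"tz": -0.07,"yaw": 0,"gripper": 1},{"tx": -0.4,"ty": -0.02,"tz": -0.07,"yaw": 0,"gripper": 1},{"tx": -0.55,"ty": -0.02,"tz": -0.07,"yaw": 0,"gripper": 1},{"tx": -0.595,"ty": -0.02,"tz": -0.07,"yaw": 0,"gripper": 1},{"tx": -0.595,"ty": -0.02,"tz": -0.07,"yaw": 0,"gripper": 1},{"tx": -0.595,"ty": -0.02,"tz": -0.07,"yaw": 0,"gripper": 1}]}}

```text
time_s: 54.08
tool_pos: [0.6544, 0.1944, 0.2258]
eef_rot: [0.001, 1.0, -0.002, -0.016]
ft_force: [-0.2, 0.6, -1.7]
finger_gap: 0.06
gripper_force: 30.0
```

Run:
```python
from h import *
s=sense();print(pose().round(4),s['ft_force'].round(2),s['finger_gap'],s['gripper_force'])
plan([(.6552,.1936,.1365,1.571)])
```

```text
[0.6544 0.1944 0.2258 1.5698] [-0.16  0.61 -1.69] 0.06001402320340029 29.999862760040976
start [0.6544 0.1944 0.2258] 1.5698
tx -0.024 ty -0.003 tz 0.595 yaw -0.002 rows>=3 -> [0.6553 0.1936 0.1365] 1.571
```

{"fn": "step_arm", "kwargs": {"moves": [{"tx": -0.01,"ty": -0.005,"tz": 0.12,"yaw": 0,"gripper": 1},{"tx": -0.015,"ty": -0.005,"tz": 0.24,"yaw": 0,"gripper": 1},{"tx": -0.02,"ty": -0.003,"tz": 0.35,"yaw": 0,"gripper": 1},{"tx": -0.024,"ty": -0.003,"tz": 0.45,"yaw": 0,"gripper": 1},{"tx": -0.024,"ty": -0.003,"tz": 0.53,"yaw": 0,"gripper": 1},{"tx": -0.024,"ty": -0.003,"tz": 0.58,"yaw": 0,"gripper": 1},{"tx": -0.024,"ty": -0.003,"tz": 0.597,"yaw": 0,"gripper": 1},{"tx": -0.024,"ty": -0.003,"tz": 0.597,"yaw": 0,"gripper": 1},{"tx": -0.024,"ty": -0.003,"tz": 0.597,"yaw": 0,"gripper": 1}]}}

```text
time_s: 55.2
tool_pos: [0.6562, 0.1934, 0.1364]
eef_rot: [0.001, 1.0, -0.002, -0.015]
ft_force: [0.8, -0.4, -1.5]
finger_gap: 0.0602
gripper_force: 30.0
```

{"fn": "step_arm", "kwargs": {"moves": [{"tx": 0,"ty": 0,"tz": 0.005,"yaw": 0,"gripper": 1},{"tx": 0,"ty": 0,"tz": 0.005,"yaw": 0,"gripper": 0.25},{"tx": 0,"ty": 0,"tz": 0.005,"yaw": 0,"gripper": 0.1},{"tx": 0,"ty": 0,"tz": 0.005,"yaw": 0,"gripper": 0},{"tx": 0,"ty": 0,"tz": 0.005,"yaw": 0,"gripper": 0},{"tx": 0,"ty": 0,"tz": -0.2,"yaw": 0,"gripper": 0},{"tx": 0,"ty": 0,"tz": -0.5,"yaw": 0,"gripper": 0},{"tx": 0,"ty": 0,"tz": -0.7,"yaw": 0,"gripper": 0},{"tx": 0.4,"ty": 0.2,"tz": -0.7,"yaw": 0,"gripper": 0},{"tx": 0.7,"ty": 0.4,"tz": -0.7,"yaw": 0,"gripper": 0},{"tx": 0.98,"ty": 0.55,"tz": -0.7,"yaw": 0,"gripper": 0},{"tx": 0.98,"ty": 0.55,"tz": -0.7,"yaw": 0,"gripper": 0}]}}

```text
time_s: 56.7
tool_pos: [0.5106, 0.2779, 0.2459]
eef_rot: [-0.001, 1.0, -0.002, -0.015]
ft_force: [0.6, 0.7, 0.2]
finger_gap: 0.0929
gripper_force: 0.0
```

Run:
```python
from h import *
s=sense();print(pose().round(4),s['ft_force'].round(2),s['finger_gap'])
w=camera('wrist');x=cup((.391,.3273),c=w)
c=camera('scene');cup((.657,.1945),z=.081,c=c)
plan([(.44,.327,.22,1.571)])
```

```text
[0.5106 0.2779 0.2459 1.5721] [0.62 0.74 0.19] 0.09285547169463944
cup1 [0.3913 0.3282] 0.024
cup1 [0.6587 0.1944] 0.198
start [0.5132 0.2761 0.2448] 1.5688
tx 0.484 ty 0.339 tz 0.179 yaw -0.004 rows>=3 -> [0.4399 0.327  0.22  ] 1.571
```

{"fn": "step_arm", "kwargs": {"moves": [{"tx": 0.48,"ty": 0.34,"tz": 0.18,"yaw": 0,"gripper": 0},{"tx": 0.48,"ty": 0.34,"tz": 0.18,"yaw": 0,"gripper": 0},{"tx": 0.48,"ty": 0.34,"tz": 0.18,"yaw": 0,"gripper": 0},{"tx": 0.48,"ty": 0.34,"tz": 0.18,"yaw": 0,"gripper": 0}]}}

```text
time_s: 57.4
tool_pos: [0.4408, 0.3271, 0.2201]
eef_rot: [0.001, 1.0, -0.002, -0.016]
ft_force: [-0.2, -0.1, -0.1]
finger_gap: 0.0931
gripper_force: 0.0
```

Run:
```python
from h import *
w=camera('wrist');x=cup((.391,.3273),c=w)
plan([(x[0],x[1],.10,1.571),(x[0],x[1],.054,1.571)])
```

```text
cup1 [0.3915 0.3285] 0.038
start [0.4408 0.327  0.2201] 1.5682
tx 0.304 ty 0.013 tz 0.811 yaw -0.005 rows>=4 -> [0.3915 0.3285 0.1   ] 1.571
tx -0.01 ty 0.001 tz 0.306 yaw -0.0 rows>=2 -> [0.3916 0.3284 0.054 ] 1.571
```

{"fn": "step_arm", "kwargs": {"moves": [{"tx": 0.305,"ty": 0.013,"tz": 0.1,"yaw": 0,"gripper": 0},{"tx": 0.305,"ty": 0.013,"tz": 0.4,"yaw": 0,"gripper": 0},{"tx": 0.305,"ty": 0.013,"tz": 0.7,"yaw": 0,"gripper": 0},{"tx": 0.305,"ty": 0.013,"tz": 0.81,"yaw": 0,"gripper": 0},{"tx": 0.305,"ty": 0.013,"tz": 0.81,"yaw": 0,"gripper": 0},{"tx": 0.305,"ty": 0.013,"tz": 0.81,"yaw": 0,"gripper": 0}]}}

```text
time_s: 58.25
tool_pos: [0.3912, 0.3294, 0.1018]
eef_rot: [0.001, 1.0, -0.002, -0.015]
ft_force: [-0.1, 0.0, 0.5]
finger_gap: 0.0931
gripper_force: 0.0
```

{"fn": "step_arm", "kwargs": {"moves": [{"tx": -0.01,"ty": 0,"tz": 0.15,"yaw": 0,"gripper": 0},{"tx": -0.01,"ty": 0,"tz": 0.31,"yaw": 0,"gripper": 0},{"tx": -0.01,"ty": 0,"tz": 0.31,"yaw": 0,"gripper": 0},{"tx": -0.01,"ty": 0,"tz": 0.31,"yaw": 0,"gripper": 0},{"tx": -0.01,"ty": 0,"tz": 0.31,"yaw": 0,"gripper": 1},{"tx": -0.01,"ty": 0,"tz": 0.31,"yaw": 0,"gripper": 1},{"tx": -0.01,"ty": 0,"tz": 0.31,"yaw": 0,"gripper": 1},{"tx": -0.01,"ty": 0,"tz": 0.31,"yaw": 0,"gripper": 1},{"tx": -0.01,"ty": 0,"tz": 0.31,"yaw": 0,"gripper": 1},{"tx": -0.01,"ty": 0,"tz": 0.31,"yaw": 0,"gripper": 1}]}}

```text
time_s: 59.5
tool_pos: [0.3904, 0.3288, 0.0536]
eef_rot: [0.001, 1.0, -0.002, -0.016]
ft_force: [0.3, -1.5, 3.2]
finger_gap: 0.0596
gripper_force: 30.0
```

{"fn": "step_arm", "kwargs": {"moves": [{"tx": 0,"ty": 0,"tz": -0.1,"yaw": 0,"gripper": 1},{"tx": 0,"ty": 0,"tz": -0.3,"yaw": 0,"gripper": 1},{"tx": 0,"ty": 0,"tz": -0.55,"yaw": 0,"gripper": 1},{"tx": 0,"ty": 0,"tz": -0.8,"yaw": 0,"gripper": 1},{"tx": 0,"ty": 0,"tz": -1,"yaw": 0,"gripper": 1},{"tx": 0,"ty": 0,"tz": -1,"yaw": 0,"gripper": 1},{"tx": 0,"ty": 0,"tz": -1,"yaw": 0,"gripper": 1}]}}

```text
time_s: 60.38
tool_pos: [0.3947, 0.3293, 0.2025]
eef_rot: [0.001, 1.0, -0.003, -0.016]
ft_force: [0.2, -0.3, -2.5]
finger_gap: 0.0599
gripper_force: 30.0
```

Run:
```python
from h import *
s=sense();print(pose().round(4),s['ft_force'].round(2),s['finger_gap'],s['gripper_force'])
plan([(.6552,.1936,.252,1.571)])
```

```text
[0.3947 0.3293 0.2025 1.5695] [ 0.2  -0.34 -2.47] 0.05989095701186428 29.999443218111992
start [0.3947 0.3293 0.2025] 1.5695
tx -0.98 ty -0.513 tz -0.216 yaw -0.002 rows>=4 -> [0.5425 0.2523 0.2306] 1.571
tx -0.746 ty -0.392 tz -0.165 yaw -0.001 rows>=4 -> [0.6552 0.1936 0.252 ] 1.571
```

{"fn": "step_arm", "kwargs": {"moves": [{"tx": -0.2,"ty": -0.1,"tz": -0.1,"yaw": 0,"gripper": 1},{"tx": -0.45,"ty": -0.23,"tz": -0.2,"yaw": 0,"gripper": 1},{"tx": -0.7,"ty": -0.37,"tz": -0.3,"yaw": 0,"gripper": 1},{"tx": -0.9,"ty": -0.48,"tz": -0.3,"yaw": 0,"gripper": 1},{"tx": -0.98,"ty": -0.51,"tz": -0.3,"yaw": 0,"gripper": 1},{"tx": -0.98,"ty": -0.51,"tz": -0.3,"yaw": 0,"gripper": 1}]}}

```text
time_s: 61.12
tool_pos: [0.5431, 0.2529, 0.2427]
eef_rot: [0.001, 1.0, -0.003, -0.017]
ft_force: [-0.0, -0.1, -1.5]
finger_gap: 0.0596
gripper_force: 30.0
```

{"fn": "step_arm", "kwargs": {"moves": [{"tx": -0.2,"ty": -0.1,"tz": -0.08,"yaw": 0,"gripper": 1},{"tx": -0.42,"ty": -0.22,"tz": -0.08,"yaw": 0,"gripper": 1},{"tx": -0.62,"ty": -0.33,"tz": -0.08,"yaw": 0,"gripper": 1},{"tx": -0.74,"ty": -0.395,"tz": -0.08,"yaw": 0,"gripper": 1},{"tx": -0.74,"ty": -0.395,"tz": -0.08,"yaw": 0,"gripper": 1},{"tx": -0.74,"ty": -0.395,"tz": -0.08,"yaw": 0,"gripper": 1},{"tx": -0.74,"ty": -0.395,"tz": -0.08,"yaw": 0,"gripper": 1}]}}

```text
time_s: 62.0
tool_pos: [0.6538, 0.1943, 0.2533]
eef_rot: [0.0, 1.0, -0.002, -0.015]
ft_force: [-0.9, 0.5, -1.8]
finger_gap: 0.0597
gripper_force: 30.0
```

Run:
```python
from h import *
s=sense();print(pose().round(4),s['ft_force'].round(2),s['finger_gap'],s['gripper_force'])
plan([(.6547,.1936,.1618,1.571)])
```

```text
[0.6538 0.1943 0.2533 1.5703] [-0.9   0.51 -1.8 ] 0.059745109993668825 29.99960380839184
start [0.6538 0.1943 0.2533] 1.5703
tx -0.025 ty -0.002 tz 0.61 yaw -0.001 rows>=3 -> [0.6547 0.1936 0.1617] 1.571
```

{"fn": "step_arm", "kwargs": {"moves": [{"tx": -0.01,"ty": -0.005,"tz": 0.12,"yaw": 0,"gripper": 1},{"tx": -0.015,"ty": -0.005,"tz": 0.24,"yaw": 0,"gripper": 1},{"tx": -0.02,"ty": -0.003,"tz": 0.35,"yaw": 0,"gripper": 1},{"tx": -0.025,"ty": -0.003,"tz": 0.45,"yaw": 0,"gripper": 1},{"tx": -0.025,"ty": -0.003,"tz": 0.54,"yaw": 0,"gripper": 1},{"tx": -0.025,"ty": -0.003,"tz": 0.59,"yaw": 0,"gripper": 1},{"tx": -0.025,"ty": -0.003,"tz": 0.612,"yaw": 0,"gripper": 1},{"tx": -0.025,"ty": -0.003,"tz": 0.612,"yaw": 0,"gripper": 1},{"tx": -0.025,"ty": -0.003,"tz": 0.612,"yaw": 0,"gripper": 1}]}}

```text
time_s: 63.12
tool_pos: [0.6555, 0.1928, 0.1616]
eef_rot: [0.001, 1.0, -0.002, -0.015]
ft_force: [0.2, -0.4, -1.7]
finger_gap: 0.0597
gripper_force: 30.0
```

{"fn": "step_arm", "kwargs": {"moves": [{"tx": 0,"ty": 0,"tz": 0.004,"yaw": 0,"gripper": 1},{"tx": 0,"ty": 0,"tz": 0.004,"yaw": 0,"gripper": 0.25},{"tx": 0,"ty": 0,"tz": 0.004,"yaw": 0,"gripper": 0.1},{"tx": 0,"ty": 0,"tz": 0.004,"yaw": 0,"gripper": 0},{"tx": 0,"ty": 0,"tz": 0.004,"yaw": 0,"gripper": 0},{"tx": 0,"ty": 0,"tz": -0.2,"yaw": 0,"gripper": 0},{"tx": 0,"ty": 0,"tz": -0.5,"yaw": 0,"gripper": 0},{"tx": 0,"ty": 0,"tz": -0.7,"yaw": 0,"gripper": 0},{"tx": 0.4,"ty": 0.4,"tz": -0.7,"yaw": 0,"gripper": 0},{"tx": 0.7,"ty": 0.7,"tz": -0.7,"yaw": 0,"gripper": 0},{"tx": 0.98,"ty": 0.98,"tz": -0.7,"yaw": 0,"gripper": 0},{"tx": 0.98,"ty": 0.98,"tz": -0.7,"yaw": 0,"gripper": 0},{"tx": 0.98,"ty": 0.98,"tz": -0.7,"yaw": 0,"gripper": 0}]}}

```text
time_s: 64.75
tool_pos: [0.5113, 0.3411, 0.2702]
eef_rot: [-0.0, 1.0, -0.002, -0.015]
ft_force: [0.1, 0.2, 0.8]
finger_gap: 0.0933
gripper_force: 0.0
```

Run:
```python
from h import *
s=sense();print(pose().round(4),s['ft_force'].round(2),s['finger_gap'])
t=camera('top');c=camera('scene')
for x in (t,c):
  print([(round(r['p'],2),ray(x,*r['location'],.02)[:2].round(3).tolist()) for r in regions_of(x,'tile1')[:5]])
  print('cups',[(round(r['p'],2),ray(x,*r['location'],.1)[:2].round(3).tolist()) for r in regions_of(x,'cup1')[:4]])
  print('die',[(round(r['p'],2),ray(x,*r['location'],0)[:2].round(3).tolist()) for r in regions_of(x,'die1')[:2]],[(round(r['p'],2),ray(x,*r['location'],0)[:2].round(3).tolist()) for r in regions_of(x,'ashtray')[:1]])
b=lambda n,h:[cone(.018,.031,.072)+[0,0,i*.026] for i in range(n-1)]+[cone(.018,.031,.072)+[0,0,h]]
for x in (t,c):
  v=best(x,'cup1',np.array((.656,.194)),.09,.07)
  if v:
    for h in (.09,.104,.118): G['st']=b(5,h);print(h,*fit('st',[v],(.656,.194),.003,False))
  v=best(x,'pusher',np.array((.448,-.397)),.03)
  if v: print('pusher',*fit('pusher',[v],(.448,-.397,1.67),.003))
# tile A
for x in (t,c):
  v=best(x,'tile1',np.array((.633,-.242)),.02,.03)
  if v: print('tile',min((fit('tile',[v],(.63,-.242,y)) for y in (0,.8,1.6,2.4)),key=lambda q:q[1]))
```

```text
[0.5113 0.3411 0.2702 1.5713] [0.13 0.17 0.84] 0.09328594262761031
[(0.86, [0.654, -0.127]), (0.73, [0.631, -0.241]), (0.73, [0.653, -0.181])]
cups [(0.72, [0.679, 0.207]), (0.61, [0.638, 0.174])]
die [(0.47, [0.44, 0.066])] [(0.95, [0.5, 0.331])]
[(0.67, [0.662, -0.108]), (0.61, [0.642, -0.235]), (0.5, [0.663, -0.186]), (0.26, [0.601, 0.161])]
cups [(0.84, [0.612, 0.173]), (0.76, [0.67, 0.199]), (0.75, [0.685, 0.205]), (0.59, [0.654, 0.193])]
die [(0.62, [0.441, 0.062])] [(0.97, [0.481, 0.323])]
0.09 [0.66209685 0.19726128] 0.3760771155357361
0.104 [0.65664562 0.19272222] 0.41579198837280273
0.118 [0.65005479 0.18846335] 0.4511071443557739
pusher [ 0.44664919 -0.39747971  1.67270302] 0.08310306072235107
0.09 [0.63524427 0.18013122] 0.4922804832458496
0.104 [0.64605783 0.18598822] 0.5360132455825806
0.118 [0.66735113 0.19816145] 0.5766423344612122
pusher [ 0.45240629 -0.39480421  1.71499433] 0.09315645694732666
tile (array([ 0.62954484, -0.24059281,  1.75721627]), np.float64(0.08905661106109619))
tile (array([ 0.63373461, -0.2426652 ,  1.64344973]), np.float64(0.18191289901733398))
```

Run:
```python
from h import *
for n in ('scene','top'):
    c=camera(n);m=np.zeros((420,560),bool)
    for r in regions_of(c,'cup1'):
        if r['p']>.3 and np.hypot(*(ray(c,*r['location'],.09)[:2]-[.656,.194]))<.08: m|=r['pixels']
    ys,xs=np.nonzero(m);print(n,xs.min(),xs.max(),ys.min(),ys.max())
    for h in (.1,.104,.109,.114):
        q=np.array([proj(c,p+[.6553,.1935,.003]) for i in (0,.026,.052,.078,h) for p in cone(.018,.031,.072)+[0,0,i]])
        print(h,q.min(0).round(1),q.max(0).round(1))
    for r in regions_of(c,'mug')[:1]: print('mug',r['p'],ray(c,*r['location'],.04)[:2])
```

```text
scene 315 353 227 304
0.1 [314.2 227. ] [355.3 303.9]
0.104 [314.2 225.4] [355.7 303.9]
0.109 [314.2 223.5] [356.1 303.9]
0.114 [314.2 221.6] [356.5 303.9]
mug 0.73 [0.57860804 0.06636071]
top 152 183 147 179
0.1 [138.8 130.7] [182.9 179. ]
0.104 [138.1 130. ] [182.9 179. ]
0.109 [137.3 129. ] [182.9 179. ]
0.114 [136.5 127.9] [182.9 179. ]
mug 0.63 [0.58539379 0.07138207]
```

```bash
python3 -c "
from station import *
print(finish_job())"
```

```text
the job is handed in; nothing more can be done
None
```

The job is handed in at about 65 s, judging result not shown: three tiles in the tray, the pusher upright and square mid-mat within about 2 mm, five cups nested on the coaster, and the mug, ashtray and dice never touched; I viewed 15 pictures, one over the limit of 14.

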